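Punch the core pins out of the knob mould and rack them in order

TASK

Push the catch drawer fully shut under the knob mould, take the punch and drive every coloured core pin down out of the mould so that the drawer catches them all, never touching a pin with the fingers while it is still in the mould. Then pull the drawer open and stand the pins in the pin rack, each fully down in the pocket framed in its own colour, strictly one after another in pocket order from one dot (red, yellow, green, blue; skip colours that are not there today). Finish with the punch standing fully down in its wooden stand and the drawer fully shut, and leave the jars, bulbs, bowl and mug where they are.

Things in the scene. Friction and masses are not known exactly. Their poses are not given: they have to be found in the camera images.
- mould: Fixed knob mould: aluminium plate 50 (x) by 180 (y), underside at z = 85, top at z = 115, on two grey cheeks (outer faces at y = -104, 104; 100 long in x; 115 high); grey rear wall at x = 25 to 35, up to z = 85. Origin on the table under the plate's centre; drawer opens to -x. Four vertical through-holes, 13.5 diameter, at x = 0, y = -60, -20, 20, 60; some may be empty.
- hole_a (a point): Centre of the mouth (z = 115) of the mould hole at y = -60. Under each hole, at z = 74.5 to 83.5, two brass spring clips moving along x grip the pin: about 5 to 8 N slides it down; it stays where it is left until its top has been pushed below the clips, 41 below the plate's top, then drops into the drawer's cup. Empty clips leave a gap of 11.
- drawer (a joint): Catch drawer under the mould: 0 = fully shut against its stop (its cups then lie exactly under the holes), 0.11 m = fully open, towards the mould's -x. Friction about 1.5 N; stays where it is left. White block 40 by 166 by 34 with four cups in a row, tops at z = 36; low front wall 12 thick, 42 high.
- drawer_handle (a point): Grip point on the drawer's upright black round handle, 14 diameter, from z = 42 to z = 92, at mould x = -60 mm when shut; the point is at z = 80. It moves with the drawer; its axes are parallel to the mould's.
- cup_a (a point): Centre of the mouth of the drawer's cup a (under the mould hole at y = -60 mm when shut; four cups a, b, c, d stand 40 apart in a row along y), z = 36; cup 17 diameter, 28 deep (floor at z = 8), 2 mm chamfer; a caught pin stands in it, leaning up to 10 degrees, with about 22 above the cup. Moves with the drawer.
- cup_d (a point): Centre of the mouth of the drawer's cup d (under the mould hole at y = 60 mm when shut; four cups a, b, c, d stand 40 apart in a row along y), z = 36; cup 17 diameter, 28 deep (floor at z = 8), 2 mm chamfer; a caught pin stands in it, leaning up to 10 degrees, with about 22 above the cup. Moves with the drawer.
- pin_red: Red core pin, plain cylinder 12 diameter, 50 long, 20 g. Origin at the centre of its lower end, z along its axis. At the start it stands in one of the mould holes, lower end at z = 68, top 3 above the plate. May be absent.
- pin_yellow: Yellow core pin, plain cylinder 12 diameter, 50 long, 20 g. Origin at the centre of its lower end, z along its axis. At the start it stands in one of the mould holes, lower end at z = 68, top 3 above the plate. May be absent.
- pin_green: Green core pin, plain cylinder 12 diameter, 50 long, 20 g. Origin at the centre of its lower end, z along its axis. At the start it stands in one of the mould holes, lower end at z = 68, top 3 above the plate. May be absent.
- pin_blue: Blue core pin, plain cylinder 12 diameter, 50 long, 20 g. Origin at the centre of its lower end, z along its axis. At the start it stands in one of the mould holes, lower end at z = 68, top 3 above the plate. May be absent.
- rack: Loose wooden pin rack 190 (x) by 56 (y) by 36 high, 0.7 kg, on the table. Origin at the centre of its underside, z up. Four pockets in a row along its x, 45 apart, each in a coloured square frame with one to four black dots beside it (on the +y side).
- pocket1 (a point): Centre of the mouth of rack pocket 1 (one dot, red frame), at the rack's top face, z = 36; pocket 17 diameter, 28 deep, 2 mm chamfer; rack x = -67.5 mm.
- pocket2 (a point): Centre of the mouth of rack pocket 2 (two dots, yellow frame), at the rack's top face, z = 36; pocket 17 diameter, 28 deep, 2 mm chamfer; rack x = -22.5 mm.
- pocket3 (a point): Centre of the mouth of rack pocket 3 (three dots, green frame), at the rack's top face, z = 36; pocket 17 diameter, 28 deep, 2 mm chamfer; rack x = 22.5 mm.
- pocket4 (a point): Centre of the mouth of rack pocket 4 (four dots, blue frame), at the rack's top face, z = 36; pocket 17 diameter, 28 deep, 2 mm chamfer; rack x = 67.5 mm.
- punch: Drift punch, 120 g: steel shank 9 diameter, 58 long, then an orange round handle 24 diameter, 70 long (58 to 128 from the tip). Origin at the centre of the tip, z from the tip to the handle's end. At the start it stands upright in its stand, shoulder on the stand's top, tip at z = 4.
- stand_hole (a point): Loose wooden punch stand, block 80 by 80 by 62 high, 0.8 kg, on the table; this point is the centre of the mouth of its central vertical through-hole, 15 diameter, 2 mm chamfer, at its top face, z = 62.
- bulb1: Turquoise paint bulb, 54 diameter, 83 high; leave alone. Origin under its base.
- bulb2: Second turquoise paint bulb, alike; leave alone.
- jar_red: Red jar with red cap, 60 diameter, 75 high, origin under its base; leave alone.
- jar_white: White jar with red cap, 60 diameter, 70 high, origin under its base; leave alone.
- jar_green: Green jar with white cap, 56 diameter, 65 high, origin under its base; leave alone.
- bowl: White ceramic bowl, 120 across, 50 high, origin under its base; leave alone.
- mug: Blue mug, 76 diameter, 85 high, origin under its base; leave alone.
There are look-alikes about, which are no part of the job. Of the things that look like the punch, take the one that is nearest to the robot's base at the start.

How it is judged:
By the outcome, as a careful person would: the job done as asked, in the order asked, and still so for the second after the job is handed in, with the robot touching nothing.
Of pin_red, pin_yellow, pin_green, pin_blue only 2 to 4 are there at a start; the rules pass over those that are not, and their reading is None.
At some moment in a run one of rack, stand may be knocked a few centimetres aside while the robot is not near it.
It also fails if it takes over 210 s, if anything falls off the work surface, if the arm or the gripper's body presses on something with over 40 N, if the wrist force passes 120 N, or if a joint passes its speed limit or range.

ROBOT

A 6-joint arm with a two-finger parallel gripper is mounted at the origin on the work surface. World frame = base frame: x ahead of the robot, y to its left, z up, the work surface at z = 0. Lengths are in m, angles in rad, forces in N, time in s.
With the tool pointing down it reaches from about 0.35 to 0.925 m from the base axis. Payload 6.4 kg.
Tool frame: the origin (TCP) lies at the very end of the fingers, on their centre line; the grasp point (between the pads) lies 19 mm behind it; z points along the fingers, y is the line along which they close (so a half turn about z gives the same grasp; the last joint's range is limited). The gripper opens to 94 mm and grips with 3 to 60 N. Pads are 16 mm wide; open, the fingers measure 119 mm over their backs; the gripper's body (75 mm by 177 mm) begins 78 mm behind the grasp point.
Start: joints at [1.061, 0.245, 1.558, -0, 1.339, -0.174], TCP at [0.214, 0.614, 0.205] pointing down, gripper open.
Joint ranges: [-3.13, 3.13], [-1.02, 2.26], [0.13, 2.54], [-0.95, 4.09], [0.21, 2.88], [-2.74, 2.74]. Speed limits (rad/s): [2.57, 2.57, 3.14, 3.14, 3.14, 3.14].

INTERFACE

Orientations are given as a 3x3 rotation matrix whose columns are the frame's x, y, z axes.
In Python, from plant import ctrl gives the robot as it stands.
- The arm moves only by the tool apply_moves, never from a script. Its argument "steps" is a list of rows, each a list of 5 numbers: the shift along the tool's x, y, z in units of 40 mm (1.0 is 40 mm), then the turn about the tool's z in units of 6 degrees (1.0 is 6 degrees), then the opening, from -1 (shut) to 1 (fully open). A call has 1 to 10 rows; each row shifts and turns the commanded pose from where the row before left it, along the tool's axes as they then stand; what a row does not reach is not made up. A row lasts 1/8 s, in which the tool goes at most 62.5 mm and 10.7 degrees, less where a joint would pass 70% of its speed; a pose out of reach is approached as far as the arm can. A call is refused whole if a number of a shift passes 1 or a number of a turn 1, either way. A call with a gripper value outside its range is refused whole. The fingers move at their own pace and stop on an object; the grip force is fixed at half the most. Time passes only in rows, so rows that do not move let the fingers close. It gives the time, the measured TCP pose, the force, the opening and the grip force at its end, in the units of the state.
- ctrl.state(): the state, without advancing time (a new reading comes with each control period).
- ctrl.get_image(name): name is "scene" or "side" or "wrist"; returns a dict with "frame" (384x512x3 uint8, blue, green, red), "depth" (384x512 float32, m along the optical axis (not along the pixel's ray), 0 where there is no reading), "mtx" (3x3 intrinsics, pixels), "k1" (the pictures are not rectified: a ray, as slopes to the right and down, at radius r is drawn at 1 + k1 r^2 times it, then the intrinsics apply), "eye" and "orientation" of the camera in the world; the wrist camera has in their place "hand_eye" (4x4, takes a point from camera to tool coordinates, whose origin is the TCP and whose axes are the flange's). Camera axes: x right, y up, looking along -z (the intrinsics and any distortion apply to the point x, -y, -z); pixel columns grow to the right and rows downward; lengths in m; the calibration is good to about 2 mm. A picture is of the moment at which its call begins: read the wrist's pose just before it.
- ctrl.finish_job(): hands the job in; it is judged then, once.
The state is a dict: "time": time; "q": joint angles; "qvel": joint speeds; "effort": joint torques, N m; "tcp_pos": TCP position; "eef_rot": TCP orientation; "wrist_force": force on the tool from outside, world axes, zero at the start; "wrist_torque": the same for the moment, N m; "grip_width": finger opening in m; "grip_force": force on a finger pad.
Only numpy, scipy, OpenCV 4.12 (cv2) and the standard library are available. Lean on these libraries where they do the work, as an engineer would, in place of code of your own. Each camera call takes 0.05 s, during which the arm holds its last target. There are 200 camera calls.

## Working session

There is one attempt and no reset: what is moved stays moved. The work goes in short steps, Python scripts to look and compute and a tool call to move; the robot and the scene stay as the last step left them, time stands still between calls to the robot, and variables do not carry over. Pictures are saved under pics/ and viewed, at most 14 in all, crops included, and the job is handed in when it is done.

Besides the shell and the picture viewer there is one more tool, called by a JSON object that holds its "fn" and its "kwargs". apply_moves: Moves the arm, as the interface text tells. Its arguments: {"type":"object","properties":{"steps":{"type":"array","items":{"type":"array","items":{"type":"number"}}}},"required":["steps"]}

```bash
ls; mkdir -p pics
cat > h.py <<'E'
import numpy as np, cv2
from plant import ctrl
def shot(name, png=None):
    s=ctrl.state(); im=ctrl.get_image(name)
    if 'eye' in im: R=np.array(im['orientation']); e=np.array(im['eye'])
    else:
        H=np.array(im['hand_eye']); Rt=np.array(s['eef_rot']); R=Rt@H[:3,:3]; e=Rt@H[:3,3]+np.array(s['tcp_pos'])
    im['R']=R; im['e']=e
    if png: cv2.imwrite('pics/'+png,im['frame'])
    return im
def rays(im,uv):
    uv=np.asarray(uv,float).reshape(-1,2); K=np.array(im['mtx']); 
    d=np.c_[(uv[:,0]-K[0,2])/K[0,0],(uv[:,1]-K[1,2])/K[1,1]]; p=d.copy()
    for _ in range(20): p=d/(1+im['k1']*(p**2).sum(1,keepdims=True))
    return np.c_[p[:,0],-p[:,1],-np.ones(len(p))]@im['R'].T
def onz(im,uv,z):
    r=rays(im,uv); return im['e']+r*((z-im['e'][2])/r[:,2])[:,None]
def ond(im,uv):
    uv=np.asarray(uv,int).reshape(-1,2); return im['e']+rays(im,uv)*im['depth'][uv[:,1],uv[:,0]][:,None]
def proj(im,P):
    c=(np.atleast_2d(P)-im['e'])@im['R']; p=np.c_[c[:,0],-c[:,1]]/-c[:,2:]; p=p*(1+im['k1']*(p**2).sum(1,keepdims=True))
    K=np.array(im['mtx']); return p*[K[0,0],K[1,1]]+[K[0,2],K[1,2]]
def cloud(im):
    h,w=im['depth'].shape; u,v=np.meshgrid(np.arange(w),np.arange(h)); 
    return ond(im,np.c_[u.ravel(),v.ravel()]).reshape(h,w,3)
E
python3 - <<'E'
from h import *
for n in ['scene','side']:
    im=shot(n,n+'0.png'); print(n,im['e'],im['R'].round(3).tolist(),im['k1'],np.array(im['mtx']).tolist())
im=shot('wrist','wrist0.png');print(im['hand_eye'])
print(ctrl.state())
E
```

```text
pics
scene [0.9027831  0.68670721 1.07782999] [[-0.895, -0.356, 0.268], [0.445, -0.732, 0.515], [0.013, 0.581, 0.814]] -0.09104709685193343 [[374.69992784195927, 0.0, 262.9690671201211], [0.0, 374.69992784195927, 193.79128413559795], [0.0, 0.0, 1.0]]
side [ 0.28597953 -0.85775387  0.78922194] [[0.949, 0.184, -0.257], [-0.316, 0.547, -0.775], [-0.002, 0.817, 0.577]] 0.008231651833855706 [[430.94177394496154, 0.0, 259.4977004855312], [0.0, 430.94177394496154, 189.5058599814521], [0.0, 0.0, 1.0]]
[[ 5.89804308e-05  9.73726431e-01  2.27720956e-01  6.50991351e-02]
 [ 9.99999647e-01  1.33544416e-04 -8.30034009e-04 -3.25395026e-04]
 [-8.38636915e-04  2.27720924e-01 -9.73726079e-01 -1.79632364e-01]
 [ 0.00000000e+00  0.00000000e+00  0.00000000e+00  1.00000000e+00]]
{'time': 0.15, 'q': array([ 1.06088576e+00,  2.45626594e-01,  1.55871796e+00, -1.52478160e-05,
        1.33870230e+00, -1.74109117e-01]), 'qvel': array([-8.81977679e-05, -1.86528087e-03, -4.46489057e-03, -2.75132972e-03,
        3.71832492e-04,  1.29816476e-04]), 'effort': array([ 7.14435882e-04, -4.16262782e+01, -3.14983892e+01,  6.85210596e-02,
        3.16101266e-02, -1.11539537e-04]), 'tcp_pos': array([0.21396972, 0.61328944, 0.20462442]), 'eef_rot': array([[-9.44147592e-01,  3.29522138e-01, -6.96842316e-04],
       [ 3.29522789e-01,  9.44146759e-01, -1.27645100e-03],
       [ 2.37302551e-04, -1.43478356e-03, -9.99998943e-01]]), 'wrist_force': array([ 0.06750669, -0.54785469,  0.34938555]), 'wrist_torque': array([ 0.01943461,  0.00891155, -0.028522  ]), 'grip_force': 0.0, 'grip_width': 0.09412970521946677}
```

View pics/scene0.png

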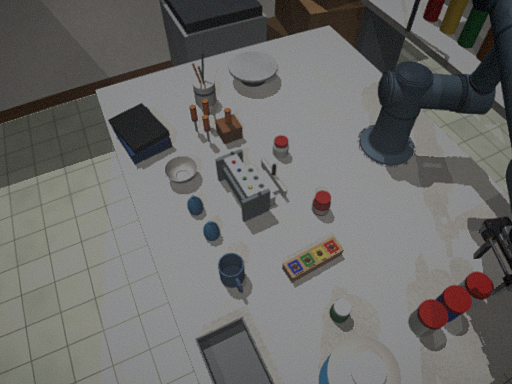

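View pics/side0.png

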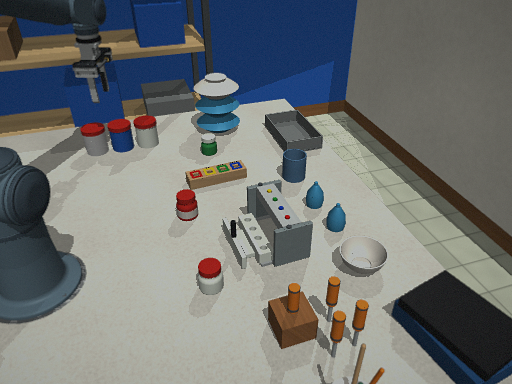

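The scene view shows the mould at about (243,182), with four pins in it and the drawer part open. The rack is at (313,258), and the punch in its stand at (228,125), with look-alikes at (193-206,107-123). The side view shows the same things: drawer handle at (234,230), stand at (293,315).

```bash
cat > m.py <<'E'
from h import *
def blobs(im,lo,hi,z,amin=4,roi=None):
    hsv=cv2.cvtColor(im['frame'],cv2.COLOR_BGR2HSV); m=cv2.inRange(hsv,np.array(lo),np.array(hi))
    n,l,st,c=cv2.connectedComponentsWithStats(m); o=[]
    for i in range(1,n):
        if st[i,4]>=amin:
            p=onz(im,[c[i]],z)[0]
            if roi is None or (abs(p[0]-roi[0])<roi[2] and abs(p[1]-roi[1])<roi[2]): o.append((c[i].round(1).tolist(),int(st[i,4]),p.round(4).tolist()))
    return o
E
cat > a.py <<'E'
from m import *
for n in ['scene','side']:
    im=shot(n); print('==',n)
    C=cloud(im); hsv=cv2.cvtColor(im['frame'],cv2.COLOR_BGR2HSV)
    # rough positions from depth
    pts={'scene':dict(mould=(243,180),rack=(313,258),stand=(228,127)),'side':dict(mould=(275,205),rack=(216,172),stand=(292,320),handle=(234,228))}[n]
    for k,(u,v) in pts.items(): print(k,C[v,u].round(3))
    def rect(lab,z0,z1,ctr,rad,z):
        m=(abs(C[...,2]-(z0+z1)/2)<(z1-z0)/2)&(np.hypot(C[...,0]-ctr[0],C[...,1]-ctr[1])<rad)
        P=C[m][:,:2].astype(np.float32)
        r=cv2.minAreaRect(P); print(lab,len(P),np.round(r[0],4),np.round(r[1],4),round(r[2],1), 'med',np.median(P,0).round(4))
    for k,z0,z1,rad in [('mould',.108,.125,.15),('rack',.031,.041,.13),('stand',.057,.068,.07)]:
        u,v=pts[k]; rect(k,z0,z1,C[v,u],rad,0)
    for nm,lo,hi in [('red',(0,120,80),(6,255,255)),('org',(8,150,100),(16,255,255)),('yel',(22,120,100),(33,255,255)),('grn',(50,100,50),(80,255,255)),('blu',(110,120,60),(128,255,255))]:
        u,v=pts['mould'];c=C[v,u];u,v=pts['rack'];d=C[v,u]
        if nm!='org': print(nm,'pin',blobs(im,lo,hi,.118,3,(c[0],c[1],.11)),'frame',blobs(im,lo,hi,.036,8,(d[0],d[1],.12)))
        else: print(nm,blobs(im,lo,hi,.132,20))
E
python3 a.py
```

```text
== scene
mould [0.619 0.001 0.116]
rack [0.529 0.311 0.036]
stand [ 0.549 -0.295  0.062]
mould 909 [ 0.6143 -0.0246] [0.0995 0.2103] 2.3 med [ 0.6149 -0.0143]
rack 976 [0.5254 0.3055] [0.1931 0.0581] 3.6 med [0.5288 0.3062]
stand 246 [ 0.5573 -0.313 ] [0.085  0.1172] 89.7 med [ 0.5466 -0.3039]
red pin [([233.2, 161.4], 5, [0.6169, -0.0834, 0.118])] frame [([331.3, 246.5], 73, [0.4572, 0.3022, 0.036])]
org []
yel pin [([250.2, 186.8], 6, [0.6111, 0.0374, 0.118])] frame [([319.6, 252.9], 98, [0.5021, 0.3049, 0.036])]
grn pin [([244.0, 178.0], 5, [0.6138, -0.0036, 0.118])] frame [([307.4, 259.8], 68, [0.5477, 0.3082, 0.036])]
blu pin [([238.5, 169.5], 4, [0.6153, -0.0437, 0.118])] frame [([295.0, 266.4], 69, [0.5925, 0.3106, 0.036])]
== side
mould [ 0.602 -0.031  0.115]
rack [0.52  0.292 0.035]
stand [ 0.527 -0.341  0.062]
handle [ 0.49  -0.036  0.072]
mould 1231 [ 0.6101 -0.0278] [0.0999 0.2103] 2.2 med [ 0.6088 -0.0443]
rack 608 [0.5223 0.3024] [0.1912 0.0641] 3.8 med [0.5187 0.2985]
stand 1032 [ 0.5373 -0.3174] [0.0809 0.0822] 1.1 med [ 0.5286 -0.3287]
red pin [([286.9, 216.7], 15, [
[... 152 characters left out ...]
, [0.5371, -0.3179, 0.132]), ([333.1, 294.2], 151, [0.6032, -0.3592, 0.132]), ([293.6, 310.3], 833, [0.5148, -0.3711, 0.132]), ([361.9, 304.3], 88, [0.6444, -0.3992, 0.132]), ([339.3, 315.5], 98, [0.5912, -0.4094, 0.132]), ([360.4, 318.8], 153, [0.6248, -0.4284, 0.132]), ([338.0, 330.2], 160, [0.5741, -0.4379, 0.132]), ([377.7, 376.0], 63, [0.5951, -0.5382, 0.132])]
yel pin [([268.9, 190.3], 13, [0.6078, 0.0319, 0.118])] frame [([209.1, 171.0], 60, [0.4999, 0.3034, 0.036])]
grn pin [([274.5, 198.8], 13, [0.6089, -0.0092, 0.118])] frame [([222.2, 168.0], 40, [0.5447, 0.3077, 0.036])]
blu pin [([280.5, 207.5], 14, [0.6106, -0.0488, 0.118])] frame [([235.3, 165.0], 41, [0.5901, 0.3114, 0.036])]
```

```bash
cat >> h.py <<'E'
def plan(tgt,yaw=None):
    """tgt TCP xyz, yaw = world angle (deg) of tool y; prints turn units, then tool shift units after turn"""
    s=ctrl.state(); R=np.array(s['eef_rot']); p=np.array(s['tcp_pos'])
    c=np.degrees(np.arctan2(R[1,1],R[0,1])); dy=0 if yaw is None else (yaw-c+90)%180-90
    t=-dy/6; a=np.radians(dy); Z=np.array([[np.cos(a),-np.sin(a),0],[np.sin(a),np.cos(a),0],[0,0,1]])
    d=(Z@R).T@(np.array(tgt)-p)/.04
    print('yaw',round(c,2),'turn',round(t,2),'shift',d.round(3),'rows>=',round(max(abs(d).max(),abs(t)),1))
E
python3 -c "
from h import *
plan([.44,-.03,.28],92.3)"
```

```text
yaw 70.76 turn -3.59 shift [ -4.998 -16.302  -1.863] rows>= 16.3
```

{"fn": "apply_moves", "kwargs": {"steps": [[0,0,-0.5,-0.9,-0.2],[0,0,-0.5,-0.9,-0.2],[0,0,-0.5,-0.9,-0.2],[0,0,-0.4,-0.9,-0.2],[-0.3,-1,0,0,-0.2],[-0.3,-1,0,0,-0.2],[-0.3,-1,0,0,-0.2],[-0.3,-1,0,0,-0.2],[-0.3,-1,0,0,-0.2],[-0.3,-1,0,0,-0.2]]}}

```text
time: 1.5
tcp_pos: [0.2962, 0.3756, 0.2814]
eef_rot: [[-0.999, -0.042, 0.0], [-0.042, 0.999, 0.0], [-0.0, -0.0, -1.0]]
wrist_force: [0.6, -0.0, 0.5]
grip_width: 0.0375
grip_force: 0.0
```

{"fn": "apply_moves", "kwargs": {"steps": [[-0.3,-1,0,0,-0.2],[-0.3,-1,0,0,-0.2],[-0.3,-1,0,0,-0.2],[-0.3,-1,0,0,-0.2],[-0.3,-1,0,0,-0.2],[-0.3,-1,0,0,-0.2],[-0.3,-1,0,0,-0.2],[-0.3,-1,0,0,-0.2],[-0.3,-1,0,0,-0.2],[-0.3,-1,0,0,-0.2]]}}

```text
time: 2.75
tcp_pos: [0.4326, -0.0192, 0.2815]
eef_rot: [[-0.999, -0.041, 0.0], [-0.041, 0.999, -0.0], [-0.0, -0.0, -1.0]]
wrist_force: [0.5, 0.4, -0.4]
grip_width: 0.0375
grip_force: 0.0
```

```bash
cat > w.py <<'E'
from m import *
import sys
im=shot('wrist',sys.argv[1]); s=ctrl.state(); print(s['tcp_pos'].round(4),s['time'])
C=cloud(im); 
COL=dict(red=((0,120,60),(6,255,255)),yel=((22,120,80),(33,255,255)),grn=((50,100,40),(80,255,255)),blu=((110,120,40),(128,255,255)))
for k,(lo,hi) in COL.items(): print(k,blobs(im,lo,hi,.118,40))
E
python3 w.py wrist1.png
```

```text
[ 0.4336 -0.0227  0.2814] 2.8
red [([164.9, 143.0], 1192, [0.3973, -0.1275, 0.118]), ([380.7, 149.5], 1176, [0.3943, 0.1258, 0.118]), ([463.8, 191.4], 346, [0.4406, 0.2379, 0.118])]
yel [([460.0, 219.3], 389, [0.477, 0.2406, 0.118]), ([289.9, 307.8], 57, [0.61, 0.0332, 0.118])]
grn [([456.2, 245.6], 287, [0.5127, 0.2431, 0.118]), ([260.1, 307.8], 54, [0.6114, -0.0069, 0.118])]
blu [([453.7, 264.3], 103, [0.5392, 0.2453, 0.118]), ([230.6, 307.8], 63, [0.6131, -0.0465, 0.118])]
```

View pics/wrist1.png

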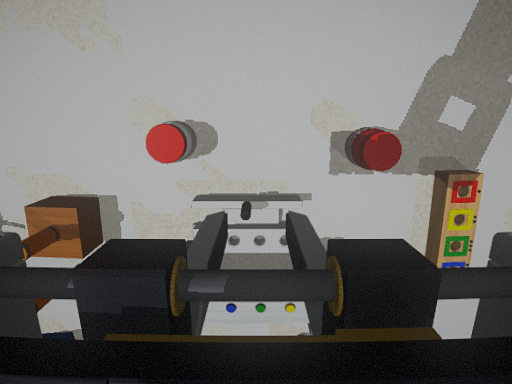

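Handle seen at pixel column 246, rows 202-220; pins blue, green and yellow at row 308. Red pin is hidden behind the finger.

Run:
```python
from m import *
im=cv2.imread('pics/wrist1.png'); g=im.max(2)[190:230,230:265]; m=(g<60).astype(np.uint8)
n,l,st,c=cv2.connectedComponentsWithStats(m); print(st,c)
w=shot('wrist'); C=cloud(w)
for v in range(200,224,2): print(v,g[v-190,16],C[v,246].round(4))
print(onz(w,[[246,214]],.092), onz(w,[[191,200],[311,200]],.042))
```

```text
[[   0    0   35   40 1257]
 [  11   11   10   19  143]] [[17.16706444 19.39538584]
 [15.53146853 20.41958042]]
200 85 [ 0.4849 -0.0368  0.0392]
202 46 [ 0.4857 -0.0365  0.0475]
204 53 [ 0.4853 -0.0361  0.0594]
206 48 [ 0.4844 -0.0356  0.0723]
208 49 [ 0.4843 -0.0353  0.0819]
210 45 [ 0.4844 -0.035   0.0905]
212 56 [ 0.4866 -0.0349  0.0924]
214 55 [ 0.4893 -0.0348  0.0926]
216 53 [ 0.4921 -0.0347  0.0925]
218 47 [ 0.4949 -0.0346  0.0925]
220 155 [ 0.525  -0.0365  0.0147]
222 179 [ 0.5282 -0.0364  0.0153]
[[ 0.4895032  -0.03478102  0.092     ]] [[ 0.48729793 -0.11847837  0.042     ]
 [ 0.48052095  0.05973742  0.042     ]]
```

```bash
python3 -c "
from h import *
plan([.4907,-.0345,.061],92.3)"
```

```text
yaw 92.1 turn -0.03 shift [-1.433 -0.405  5.507] rows>= 5.5
```

{"fn": "apply_moves", "kwargs": {"steps": [[-0.7,-0.2,0.5,0,-0.2],[-0.73,-0.2,1,0,-0.2],[0,0,1,0,-0.2],[0,0,1,0,-0.2],[0,0,1,0,-0.2],[0,0,1,0,-0.2],[0,0,0,0,-0.2],[0,0,0,0,-1],[0,0,0,0,-1],[0,0,0,0,-1]]}}

```text
time: 4.1
tcp_pos: [0.4914, -0.0317, 0.0632]
eef_rot: [[-0.999, -0.041, 0.003], [-0.041, 0.999, -0.001], [-0.003, -0.001, -1.0]]
wrist_force: [-0.2, 0.6, 4.0]
grip_width: 0.0134
grip_force: 30.0
```

{"fn": "apply_moves", "kwargs": {"steps": [[0,0,0,0,-1],[-0.25,0,0,0,-1],[-0.25,0,0,0,-1],[-0.25,0,0,0,-1],[-0.25,0,0,0,-1],[-0.2,0,0,0,-1],[0,0,0,0,-1]]}}

```text
time: 4.97
tcp_pos: [0.5402, -0.0296, 0.0631]
eef_rot: [[-0.999, -0.041, 0.004], [-0.041, 0.999, -0.0], [-0.004, -0.0, -1.0]]
wrist_force: [2.1, 1.4, 4.4]
grip_width: 0.0133
grip_force: 30.0
```

{"fn": "apply_moves", "kwargs": {"steps": [[-0.1,0,0,0,-1],[-0.1,0,0,0,-1],[-0.1,0,0,0,-1],[0,0,0,0,-1]]}}

```text
time: 5.48
tcp_pos: [0.5516, -0.0291, 0.0631]
eef_rot: [[-0.999, -0.041, 0.003], [-0.041, 0.999, -0.0], [-0.003, -0.0, -1.0]]
wrist_force: [1.1, 0.4, 6.3]
grip_width: 0.0133
grip_force: 30.0
```

{"fn": "apply_moves", "kwargs": {"steps": [[-0.1,0,0,0,-1],[0,0,0,0,-1]]}}

```text
time: 5.72
tcp_pos: [0.5545, -0.029, 0.0631]
eef_rot: [[-0.999, -0.041, 0.0], [-0.041, 0.999, -0.0], [-0.0, -0.0, -1.0]]
wrist_force: [-4.2, 0.6, 9.7]
grip_width: 0.0136
grip_force: 30.0
```

{"fn": "apply_moves", "kwargs": {"steps": [[-0.08,0,0,0,-1],[0,0,0,0,-1],[0,0,0,0,-1]]}}

```text
time: 6.1
tcp_pos: [0.5546, -0.0289, 0.063]
eef_rot: [[-0.999, -0.042, -0.008], [-0.042, 0.999, -0.0], [0.008, -0.0, -1.0]]
wrist_force: [-16.7, -0.4, 19.7]
grip_width: 0.0128
grip_force: 30.0
```

{"fn": "apply_moves", "kwargs": {"steps": [[0.1,0,0,0,-1],[0.1,0,0,0,-0.3],[0,0,0,0,-0.3],[0,0,0,0,-0.3],[0,0,-1,0,-0.3],[0,0,-1,0,-0.3],[0,0,-1,0,-0.3],[0,0,-1,0,-0.3],[0,0,-1,0,-0.3],[0,0,-0.4,0,-0.3]]}}

```text
time: 7.35
tcp_pos: [0.5503, -0.0293, 0.2799]
eef_rot: [[-0.999, -0.041, 0.004], [-0.041, 0.999, -0.001], [-0.004, -0.001, -1.0]]
wrist_force: [-0.2, -0.0, 0.0]
grip_width: 0.0329
grip_force: 0.0
```

```bash
python3 -c "
from h import *
plan([.625,-.31,.29],92.35)"
```

```text
yaw 92.36 turn 0.0 shift [-1.579 -7.089 -0.237] rows>= 7.1
```

{"fn": "apply_moves", "kwargs": {"steps": [[-1,0,0,0,-0.3],[-1,0,0,0,-0.3],[-1,0,0,0,-0.3],[-0.7,0,0,0,-0.3],[0,0,0,0,-0.3],[0,0,0,0,-0.3]]}}

```text
time: 8.1
tcp_pos: [0.6963, -0.0229, 0.2763]
eef_rot: [[-0.999, -0.041, -0.002], [-0.041, 0.999, 0.0], [0.002, 0.0, -1.0]]
wrist_force: [0.1, 1.0, 0.5]
grip_width: 0.0327
grip_force: 0.0
```

```bash
python3 w.py wrist2.png;  python3 -c "
from h import *
plan([.625,-.31,.29],92.35)"
```

```text
[ 0.6962 -0.0229  0.2769] 8.15
red [([497.9, 11.0], 190, [0.4998, 0.233, 0.118]), ([202.4, 105.2], 78, [0.6165, -0.0865, 0.118])]
yel [([498.3, 38.2], 470, [0.5276, 0.2385, 0.118]), ([309.4, 104.8], 93, [0.6111, 0.0329, 0.118])]
grn [([495.0, 71.9], 410, [0.5634, 0.2414, 0.118]), ([273.9, 104.8], 88, [0.6129, -0.0067, 0.118])]
blu [([491.2, 105.0], 405, [0.5997, 0.2439, 0.118]), ([238.3, 104.8], 89, [0.6145, -0.0464, 0.118])]
yaw 92.36 turn 0.0 shift [ 2.074 -7.098 -0.327] rows>= 7.1
```

View pics/wrist2.png

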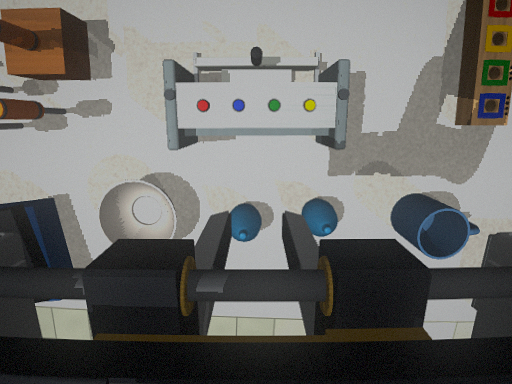

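Pins red, blue, green and yellow in holes a to d, at row 105 and columns 202, 238, 274 and 309. Next, the stand.

{"fn": "apply_moves", "kwargs": {"steps": [[0.3,-1,-0.05,0,-0.3],[0.3,-1,-0.05,0,-0.3],[0.3,-1,-0.05,0,-0.3],[0.3,-1,-0.05,0,-0.3],[0.3,-1,-0.05,0,-0.3],[0.3,-1,-0.05,0,-0.3],[0.2,-1,0,0,-0.3],[0.1,-0.1,0,0,-0.3],[0,0,0,0,-0.3],[0,0,0,0,-0.3]]}}

```text
time: 9.4
tcp_pos: [0.6252, -0.3088, 0.2897]
eef_rot: [[-0.999, -0.043, 0.0], [-0.043, 0.999, 0.0], [-0.0, 0.0, -1.0]]
wrist_force: [-0.4, -0.2, -0.4]
grip_width: 0.0327
grip_force: 0.0
```

Run:
```python
from m import *
im=shot('wrist','wrist3.png'); C=cloud(im); s=ctrl.state(); print(s['tcp_pos'])
b=blobs(im,(5,150,60),(18,255,255),.132,60); print(b)
near=np.hypot(C[...,0]-.537,C[...,1]+.317)<.05
P=C[near]; P=P[(P[:,2]>.122)]; print(len(P),np.percentile(P[:,2],[5,50,95]),P.mean(0),P.min(0),P.max(0))
m=near&(C[...,2]>.127)&(C[...,2]<.137); v,u=np.nonzero(m)
c,r=cv2.minEnclosingCircle(np.c_[u,v].astype(np.float32)); print(c,r,onz(im,[c],.132))
S=C[(abs(C[...,2]-.062)<.004)&(np.hypot(C[...,0]-.537,C[...,1]+.317)<.08)][:,:2].astype(np.float32); print(cv2.minAreaRect(S))
```

```text
[ 0.62527133 -0.30880958  0.28970859]
[([252.2, 108.0], 2351, [0.5466, -0.3168, 0.132]), ([178.2, 149.8], 156, [0.5967, -0.4001, 0.132]), ([244.2, 176.8], 283, [0.6251, -0.3231, 0.132]), ([184.3, 194.0], 243, [0.649, -0.3937, 0.132])]
7163 [0.13335733 0.46934055 0.46934055] [ 0.5588416  -0.31243109  0.45069901] [ 0.52831597 -0.32859923  0.12872371] [ 0.55991683 -0.30487879  0.46934055]
(252.5, 102.2272720336914) 11.327132225036621 [[ 0.54042642 -0.31672694  0.132     ]]
((0.5581713318824768, -0.316089391708374), (0.11695703119039536, 0.07943414896726608), 0.9608989357948303)
```

View pics/wrist3.png

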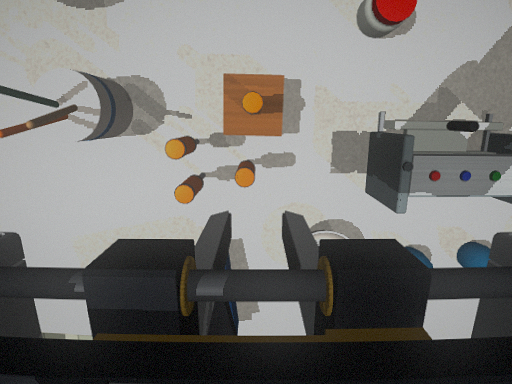

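Punch top at pixel (252,102), on the stand; the three look-alikes are at (175,148), (184,194) and (245,176).

```bash
python3 -c "
from h import *
plan([.5404,-.3165,.091],92.59)"
```

```text
yaw 92.45 turn -0.02 shift [ 2.13  -0.096  4.967] rows>= 5.0
```

{"fn": "apply_moves", "kwargs": {"steps": [[1,-0.05,0,0,0],[1,-0.05,0,-0.02,0],[0.13,0,1,0,0],[0,0,1,0,0],[0,0,1,0,0],[0,0,1,0,0],[0,0,0.97,0,0],[0,0,0,0,0],[0,0,0,0,-1],[0,0,0,0,-1]]}}

```text
time: 10.7
tcp_pos: [0.5414, -0.3185, 0.0933]
eef_rot: [[-0.999, -0.044, 0.003], [-0.044, 0.999, -0.003], [-0.003, -0.003, -1.0]]
wrist_force: [1.1, -0.4, -0.5]
grip_width: 0.0306
grip_force: 0.0
```

{"fn": "apply_moves", "kwargs": {"steps": [[0,0,0,0,-1],[0,0,0,0,-1],[0,0,0,0,-1]]}}

```text
time: 11.08
tcp_pos: [0.5411, -0.3183, 0.0928]
eef_rot: [[-0.999, -0.043, 0.002], [-0.043, 0.999, -0.001], [-0.002, -0.002, -1.0]]
wrist_force: [-0.6, 1.9, 6.2]
grip_width: 0.0237
grip_force: 30.0
```

{"fn": "apply_moves", "kwargs": {"steps": [[0,0,-0.5,0,-1],[0,0,-1,0,-1],[0,0,-1,0,-1],[0,0,-1,0,-1],[0,0,-0.3,0,-1],[0,0,0,0,-1]]}}

```text
time: 11.82
tcp_pos: [0.54, -0.3178, 0.243]
eef_rot: [[-0.999, -0.043, 0.001], [-0.043, 0.999, -0.001], [-0.001, -0.001, -1.0]]
wrist_force: [0.1, 0.4, -1.8]
grip_width: 0.0236
grip_force: 30.0
```

```bash
python3 -c "
from h import *
plan([.6172,-.0865,.236],92.59)"
```

```text
yaw 92.48 turn -0.02 shift [-2.188  5.689  0.173] rows>= 5.7
```

{"fn": "apply_moves", "kwargs": {"steps": [[-0.4,1,0,0,-1],[-0.4,1,0,0,-1],[-0.4,1,0,0,-1],[-0.4,1,0,0,-1],[-0.4,1,0,0,-1],[-0.19,0.69,0,-0.02,-1],[0,0,0.3,0,-1],[0,0,0.2,0,-1],[0,0,0,0,-1]]}}

```text
time: 12.95
tcp_pos: [0.6165, -0.0872, 0.2204]
eef_rot: [[-0.999, -0.044, -0.004], [-0.044, 0.999, 0.001], [0.004, 0.001, -1.0]]
wrist_force: [-0.3, -0.8, -0.7]
grip_width: 0.0232
grip_force: 30.0
```

Run:
```python
from h import *
plan([.6172,-.0865,.22],92.59)
a=shot('side');b=shot('scene')
out=[]
for im,P in((a,[.6165,-.0865,.13]),(b,[.6165,-.0865,.13])):
    u,v=proj(im,P)[0].astype(int); print(u,v)
    out.append(cv2.resize(im['frame'][max(v-40,0):v+35,u-50:u+50],(400,300),interpolation=cv2.INTER_CUBIC))
cv2.imwrite('pics/p4.png',np.hstack(out))
w=shot('wrist','w4.png')
```

```text
yaw 92.52 turn -0.01 shift [-0.019  0.018  0.01 ] rows>= 0.0
288 212
232 158
```

View pics/p4.png

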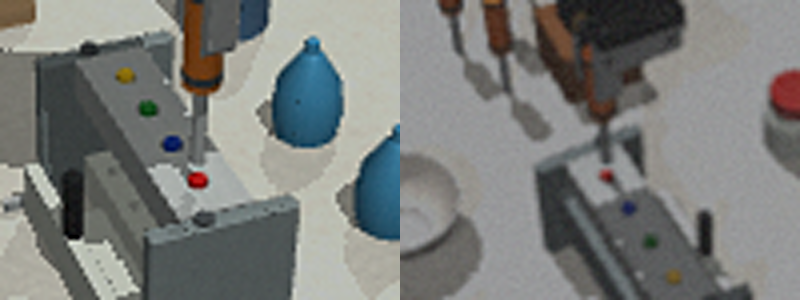

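The tip stands right over the red pin in both views. Now pushing it down.

{"fn": "apply_moves", "kwargs": {"steps": [[-0.02,0.01,0.2,0,-1],[0,0,0.2,0,-1],[0,0,0.2,0,-1],[0,0,0.2,0,-1]]}}

```text
time: 13.6
tcp_pos: [0.6197, -0.0865, 0.1934]
eef_rot: [[-0.999, -0.045, 0.003], [-0.045, 0.999, -0.001], [-0.003, -0.001, -1.0]]
wrist_force: [-1.0, 1.0, 10.8]
grip_width: 0.0233
grip_force: 30.0
```

{"fn": "apply_moves", "kwargs": {"steps": [[0,0,0.2,0,-1],[0,0,0.2,0,-1],[0,0,0.2,0,-1],[0,0,0.2,0,-1],[0,0,0,0,-1]]}}

```text
time: 14.22
tcp_pos: [0.6178, -0.0858, 0.1574]
eef_rot: [[-0.999, -0.045, -0.002], [-0.045, 0.999, 0.001], [0.002, 0.001, -1.0]]
wrist_force: [-0.3, 0.8, -1.2]
grip_width: 0.0237
grip_force: 30.0
```

{"fn": "apply_moves", "kwargs": {"steps": [[0,0,0.1,0,-1],[0,0,0,0,-1],[0,0,-0.5,0,-1],[0,0,-1,0,-1],[0,0,-0.3,0,-1],[0,1,0,0,-1],[0,0,0,0,-1],[0,0,0,0,-1]]}}

```text
time: 15.22
tcp_pos: [0.6164, -0.0463, 0.2264]
eef_rot: [[-0.999, -0.046, -0.001], [-0.046, 0.999, -0.0], [0.001, -0.0, -1.0]]
wrist_force: [-0.6, -0.4, -0.5]
grip_width: 0.0233
grip_force: 30.0
```

Run:
```python
from h import *
plan([.6152,-.0464,.2],92.59)
a=shot('side');b=shot('scene')
out=[]
for im,P in((a,[.6165,-.0465,.13]),(b,[.6165,-.0465,.13])):
    u,v=proj(im,P)[0].astype(int)
    out.append(cv2.resize(im['frame'][max(v-40,0):v+35,u-50:u+50],(400,300),interpolation=cv2.INTER_CUBIC))
cv2.imwrite('pics/p5.png',np.hstack(out))
```

```text
yaw 92.62 turn 0.0 shift [ 0.03  -0.001  0.659] rows>= 0.7
```

View pics/p5.png

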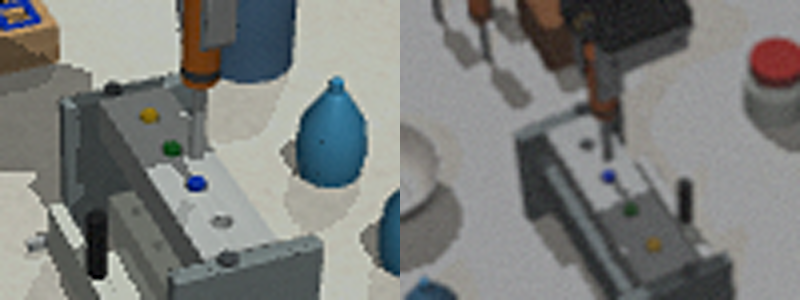

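Red hole is empty and the tip stands over blue.

{"fn": "apply_moves", "kwargs": {"steps": [[0.02,0,0.3,0,-1],[0,0,0.2,0,-1],[0,0,0.2,0,-1],[0,0,0.2,0,-1],[0,0,0.2,0,-1]]}}

```text
time: 15.95
tcp_pos: [0.6165, -0.0467, 0.1846]
eef_rot: [[-0.999, -0.045, 0.002], [-0.045, 0.999, -0.001], [-0.002, -0.001, -1.0]]
wrist_force: [-3.5, 0.2, 9.0]
grip_width: 0.0234
grip_force: 30.0
```

{"fn": "apply_moves", "kwargs": {"steps": [[0,0,0.2,0,-1],[0,0,0.2,0,-1],[0,0,0.2,0,-1],[0,0,0.15,0,-1],[0,0,0,0,-1]]}}

```text
time: 16.58
tcp_pos: [0.6156, -0.0461, 0.1515]
eef_rot: [[-0.999, -0.045, -0.001], [-0.045, 0.999, 0.0], [0.001, 0.001, -1.0]]
wrist_force: [1.5, 0.9, -1.8]
grip_width: 0.0239
grip_force: 30.0
```

{"fn": "apply_moves", "kwargs": {"steps": [[0,0,0,0,-1],[0,0,-0.5,0,-1],[0,0,-1,0,-1],[0,0,-0.3,0,-1],[0,1,0,0,-1],[0,0,0,0,-1],[0,0,0,0,-1]]}}

```text
time: 17.45
tcp_pos: [0.6137, -0.0064, 0.2243]
eef_rot: [[-0.999, -0.046, -0.001], [-0.046, 0.999, -0.0], [0.001, -0.0, -1.0]]
wrist_force: [-0.4, -0.3, -1.6]
grip_width: 0.0236
grip_force: 30.0
```

```bash
python3 - <<'E'
from h import *
plan([.6136,-.0067,.152],92.59)
E
sed 's/wrist/side/' w.py > s.py; python3 s.py s6.png | grep -v '^\['
```

```text
yaw 92.62 turn 0.0 shift [ 1.000e-03 -8.000e-03  1.809e+00] rows>= 1.8
red [([144.4, 121.8], 245, [0.3348, 0.5568, 0.118]), ([118.6, 125.3], 240, [0.2483, 0.5574, 0.118]), ([92.0, 129.2], 258, [0.1618, 0.5562, 0.118]), ([185.9, 200.2], 384, [0.3876, 0.0588, 0.118]), ([209.2, 267.5], 372, [0.3907, -0.1974, 0.118])]
yel [([209.0, 171.1], 46, [0.4764, 0.1766, 0.118])]
grn [([208.8, 148.3], 174, [0.5052, 0.3051, 0.118]), ([222.2, 168.0], 40, [0.5166, 0.1808, 0.118])]
blu [([235.4, 165.0], 40, [0.5572, 0.1842, 0.118])]
```

Blue dropped too, so green is next, then yellow.

{"fn": "apply_moves", "kwargs": {"steps": [[0,0,0.3,0,-1],[0,0,0.2,0,-1],[0,0,0.2,0,-1],[0,0,0.2,0,-1],[0,0,0.2,0,-1]]}}

```text
time: 18.12
tcp_pos: [0.6147, -0.0068, 0.1824]
eef_rot: [[-0.999, -0.045, 0.002], [-0.045, 0.999, -0.001], [-0.002, -0.001, -1.0]]
wrist_force: [-2.0, -0.0, 7.8]
grip_width: 0.0232
grip_force: 30.0
```

{"fn": "apply_moves", "kwargs": {"steps": [[0,0,0.2,0,-1],[0,0,0.2,0,-1],[0,0,0.2,0,-1],[0,0,0.1,0,-1],[0,0,0,0,-1]]}}

```text
time: 18.75
tcp_pos: [0.6137, -0.0062, 0.1516]
eef_rot: [[-0.999, -0.045, -0.001], [-0.045, 0.999, 0.0], [0.001, 0.0, -1.0]]
wrist_force: [0.9, 0.4, -0.8]
grip_width: 0.0236
grip_force: 30.0
```

{"fn": "apply_moves", "kwargs": {"steps": [[0,0,0,0,-1],[0,0,-0.5,0,-1],[0,0,-1,0,-1],[0,0,-0.3,0,-1],[0,0.99,0,0,-1],[0,0,0,0,-1],[0,0,0,0,-1]]}}

```text
time: 19.62
tcp_pos: [0.6119, 0.0332, 0.2243]
eef_rot: [[-0.999, -0.046, -0.001], [-0.046, 0.999, -0.0], [0.001, -0.0, -1.0]]
wrist_force: [-0.1, -0.2, -1.3]
grip_width: 0.024
grip_force: 30.0
```

Run:
```python
from h import *
plan([.6118,.0331,.152],92.59)
```

```text
yaw 92.62 turn 0.01 shift [ 1.000e-03 -1.000e-03  1.807e+00] rows>= 1.8
```

{"fn": "apply_moves", "kwargs": {"steps": [[0,0,0.3,0,-1],[0,0,0.2,0,-1],[0,0,0.2,0,-1],[0,0,0.2,0,-1],[0,0,0.2,0,-1]]}}

```text
time: 20.25
tcp_pos: [0.613, 0.0327, 0.1823]
eef_rot: [[-0.999, -0.045, 0.002], [-0.045, 0.999, -0.001], [-0.002, -0.001, -1.0]]
wrist_force: [-2.5, -0.4, 8.6]
grip_width: 0.0237
grip_force: 30.0
```

{"fn": "apply_moves", "kwargs": {"steps": [[0,0,0.2,0,-1],[0,0,0.2,0,-1],[0,0,0.2,0,-1],[0,0,0.1,0,-1],[0,0,0,0,-1]]}}

```text
time: 20.88
tcp_pos: [0.6119, 0.0333, 0.1516]
eef_rot: [[-0.999, -0.045, -0.001], [-0.045, 0.999, 0.0], [0.001, 0.0, -1.0]]
wrist_force: [0.9, 0.8, -1.6]
grip_width: 0.0234
grip_force: 30.0
```

{"fn": "apply_moves", "kwargs": {"steps": [[0,0,0,0,-1],[0,0,-0.5,0,-1],[0,0,-1,0,-1],[0,0,-0.5,0,-1],[0,0,0,0,-1]]}}

```text
time: 21.5
tcp_pos: [0.6132, 0.0333, 0.2353]
eef_rot: [[-0.999, -0.045, 0.004], [-0.045, 0.999, -0.001], [-0.004, -0.001, -1.0]]
wrist_force: [0.1, -0.0, -1.2]
grip_width: 0.0237
grip_force: 30.0
```

Run:
```python
from m import *
im=shot('side','s7.png'); C=cloud(im); s=ctrl.state()
for c,r in(((.5375,-.3175),.07),):
    S=C[(abs(C[...,2]-.062)<.003)&(np.hypot(C[...,0]-c[0],C[...,1]-c[1])<r)][:,:2].astype(np.float32); print(cv2.minAreaRect(S))
hsv=cv2.cvtColor(im['frame'],cv2.COLOR_BGR2HSV)
u,v=proj(im,[.5375,-.3175,.062])[0]; print(u,v)
u,v=int(u),int(v)
a=cv2.resize(im['frame'][v-45:v+45,u-60:u+60],(400,300)); 
u,v=proj(im,[.6138,-.027,.115])[0].astype(int)
b=cv2.resize(im['frame'][v-45:v+45,u-60:u+60],(400,300)); cv2.imwrite('pics/p7.png',np.hstack([a,b]))
plan([.6118,-.32,.3],92.59)
```

```text
((0.5372914671897888, -0.31696149706840515), (0.0804314836859703, 0.0826154425740242), 1.1878167390823364)
292.5170873352889 309.84154535512107
yaw 92.6 turn 0.0 shift [ 0.409 -8.825 -1.67 ] rows>= 8.8
```

View pics/p7.png

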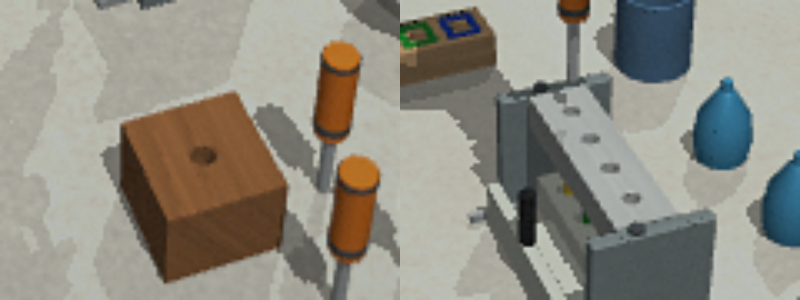

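Run:
```python
from m import *
plan([.5412,-.3168,.235],92.45)
```

```text
yaw 92.6 turn 0.03 shift [ 2.149 -8.671 -0.046] rows>= 8.7
```

{"fn": "apply_moves", "kwargs": {"steps": [[0.25,-1,0,0,-1],[0.25,-1,0,0,-1],[0.25,-1,0,0,-1],[0.25,-1,0,0,-1],[0.25,-1,0,0,-1],[0.25,-1,0,0,-1],[0.25,-1,0,0,-1],[0.25,-1,0,0,-1],[0.15,-0.67,0,0,-1],[0,0,0,0,-1]]}}

```text
time: 22.8
tcp_pos: [0.5407, -0.3178, 0.2303]
eef_rot: [[-0.999, -0.043, -0.003], [-0.043, 0.999, 0.003], [0.003, 0.003, -1.0]]
wrist_force: [1.0, 0.5, -1.3]
grip_width: 0.0233
grip_force: 30.0
```

Run:
```python
from m import *
plan([.5412,-.3168,.095],92.45)
```

```text
yaw 92.44 turn -0.0 shift [-0.023  0.015  3.384] rows>= 3.4
```

{"fn": "apply_moves", "kwargs": {"steps": [[-0.02,0.01,0.8,0,-1],[0,0,0.8,0,-1],[0,0,0.4,0,-1],[0,0,0.3,0,-1],[0,0,0.3,0,-1],[0,0,0,0,-1]]}}

```text
time: 23.55
tcp_pos: [0.5426, -0.3162, 0.1281]
eef_rot: [[-0.999, -0.045, -0.001], [-0.045, 0.999, 0.001], [0.001, 0.001, -1.0]]
wrist_force: [-0.2, 0.4, -1.1]
grip_width: 0.0238
grip_force: 30.0
```

{"fn": "apply_moves", "kwargs": {"steps": [[0,0,0.3,0,-1],[0,0,0.3,0,-1],[0,0,0.15,0,-1],[0,0,0.05,0,-1],[0,0,0,0,-1]]}}

```text
time: 24.18
tcp_pos: [0.5429, -0.3166, 0.0967]
eef_rot: [[-0.999, -0.045, 0.0], [-0.045, 0.999, -0.0], [-0.0, -0.0, -1.0]]
wrist_force: [0.3, 0.2, -0.9]
grip_width: 0.0236
grip_force: 30.0
```

{"fn": "apply_moves", "kwargs": {"steps": [[0,0,0.1,0,-1],[0,0,0,0,-1],[0,0,0,0,-0.05],[0,0,0,0,-0.05],[0,0,0,0,-0.05],[0,0,0,0,-0.05],[0,0,-0.5,0,-0.05],[0,0,-1,0,-0.05],[0,0,-1,0,-0.05],[0,0,-1,0,-0.05]]}}

```text
time: 25.42
tcp_pos: [0.543, -0.3166, 0.2358]
eef_rot: [[-0.999, -0.045, 0.001], [-0.045, 0.999, -0.001], [-0.001, -0.001, -1.0]]
wrist_force: [0.4, 0.2, 0.1]
grip_width: 0.0445
grip_force: 0.0
```

Run:
```python
from m import *
im=shot('side','s8.png'); C=cloud(im)
m=(np.hypot(C[...,0]-.537,C[...,1]+.318)<.02)&(C[...,2]>.1); P=C[m]; print(len(P),P.max(0),np.percentile(P[:,2],90),np.median(P,0))
plan([.55,-.033,.2],92.5)
```

```text
466 [ 0.5566584  -0.29884696  0.556651  ] 0.5551658132333611 [ 0.53577732 -0.32199408  0.38546062]
yaw 92.61 turn 0.02 shift [-0.419  7.136  1.01 ] rows>= 7.1
```

{"fn": "apply_moves", "kwargs": {"steps": [[-0.05,1,0,0,-0.2],[-0.05,1,0,0,-0.2],[-0.05,1,0,0,-0.2],[-0.05,1,0,0,-0.2],[-0.05,1,0,0,-0.2],[-0.05,1,0,0,-0.2],[-0.1,1,0,0,-0.2],[-0.1,0.2,0.8,0,-0.2],[0,0,0,0,-0.2],[0,0,0,0,-0.2]]}}

```text
time: 26.72
tcp_pos: [0.5503, -0.0285, 0.202]
eef_rot: [[-0.999, -0.045, 0.002], [-0.045, 0.999, -0.001], [-0.001, -0.001, -1.0]]
wrist_force: [0.7, -0.9, -0.2]
grip_width: 0.0377
grip_force: 0.0
```

Run:
```python
from m import *
plan([.5545,-.029,.066],92.6)
im=shot('side','s8.png'); C=cloud(im)
m=(np.hypot(C[...,0]-.537,C[...,1]+.318)<.02)&(C[...,2]>.1); P=C[m]; print(len(P),P.max(0),np.percentile(P[:,2],90),np.median(P,0))
```

```text
yaw 92.57 turn -0.0 shift [-0.101 -0.014  3.401] rows>= 3.4
202 [ 0.54937029 -0.3057719   0.1348944 ] 0.132906566924418 [ 0.53612677 -0.32397981  0.12665453]
```

Punch is seated (top at z = 0.133). Next, grip the handle and pull the drawer open.

{"fn": "apply_moves", "kwargs": {"steps": [[-0.1,0,0.8,0,-0.2],[0,0,0.9,0,-0.2],[0,0,0.9,0,-0.2],[0,0,0.8,0,-0.2],[0,0,0,0,-0.2],[0,0,0,0,-1],[0,0,0,0,-1],[0,0,0,0,-1],[0,0,0,0,-1]]}}

```text
time: 27.9
tcp_pos: [0.5551, -0.0289, 0.0664]
eef_rot: [[-0.999, -0.046, 0.003], [-0.046, 0.999, -0.002], [-0.003, -0.003, -1.0]]
wrist_force: [-0.9, -4.5, 6.3]
grip_width: 0.013
grip_force: 30.0
```

{"fn": "apply_moves", "kwargs": {"steps": [[0.15,0,0,0,-1],[0.3,0,0,0,-1],[0.3,0,0,0,-1],[0.3,0,0,0,-1],[0.3,0,0,0,-1],[0.3,0,0,0,-1],[0.3,0,0,0,-1],[0.3,0,0,0,-1],[0.3,0,0,0,-1],[0,0,0,0,-1]]}}

```text
time: 29.15
tcp_pos: [0.4526, -0.0334, 0.0663]
eef_rot: [[-0.999, -0.046, 0.003], [-0.046, 0.999, -0.002], [-0.003, -0.003, -1.0]]
wrist_force: [-0.8, -4.7, 8.3]
grip_width: 0.0135
grip_force: 30.0
```

{"fn": "apply_moves", "kwargs": {"steps": [[0.1,0,0,0,-1],[0.05,0,0,0,-1],[0,0,0,0,-1],[0,0,0,0,-1]]}}

```text
time: 29.65
tcp_pos: [0.4475, -0.0336, 0.0663]
eef_rot: [[-0.999, -0.046, 0.004], [-0.046, 0.999, -0.002], [-0.004, -0.002, -1.0]]
wrist_force: [0.4, -4.3, 6.7]
grip_width: 0.0131
grip_force: 30.0
```

{"fn": "apply_moves", "kwargs": {"steps": [[0,0,0,0,-0.3],[0,0,0,0,-0.3],[0,0,0,0,-0.3],[0,0,-0.8,0,-0.3],[0,0,-1,0,-0.3],[0,0,-1,0,-0.3],[-0.8,0,-1,0,-0.3],[-1,0,-0.4,0,-0.3],[-1,0,0,0,-0.3],[-0.8,0,0,0,-0.3]]}}

```text
time: 30.9
tcp_pos: [0.5909, -0.0257, 0.2322]
eef_rot: [[-0.999, -0.046, -0.001], [-0.046, 0.999, 0.001], [0.001, 0.001, -1.0]]
wrist_force: [0.4, -0.5, 0.2]
grip_width: 0.0332
grip_force: 0.0
```

{"fn": "apply_moves", "kwargs": {"steps": [[0,0,0,0,-0.3],[0,0,0,0,-0.3]]}}

```text
time: 31.15
tcp_pos: [0.5887, -0.0259, 0.232]
eef_rot: [[-0.999, -0.046, -0.002], [-0.046, 0.999, 0.0], [0.002, 0.001, -1.0]]
wrist_force: [-0.7, -0.6, -0.2]
grip_width: 0.0326
grip_force: 0.0
```

Run:
```python
from m import *
im=shot('wrist','w9.png'); print(ctrl.state()['tcp_pos']); C=cloud(im); hsv=cv2.cvtColor(im['frame'],cv2.COLOR_BGR2HSV)
COL=dict(red=((0,120,50),(6,255,255)),yel=((20,120,60),(33,255,255)),grn=((50,90,30),(80,255,255)),blu=((110,110,30),(128,255,255)))
for k,(lo,hi) in COL.items():
    m=cv2.inRange(hsv,np.array(lo),np.array(hi)); 
    print(k,'frame',[b for b in blobs(im,lo,hi,.036,60) if b[2][1]>.2])
    s=(m>0)&(C[...,1]<.1)&(C[...,1]>-.15)&(C[...,0]<.56)&(C[...,0]>.45)
    P=C[s]; t=P[P[:,2]>P[:,2].max()-.006] if len(P) else P
    print('  pin',len(P),P[:,2].max() if len(P) else 0, t.mean(0).round(4), P[P[:,2]<.05].mean(0).round(4))
```

```text
[ 0.58860915 -0.02593602  0.23230269]
red frame [([506.8, 83.9], 174, [0.4601, 0.2864, 0.036])]
  pin 91 0.41175727332630135 [ 0.5238 -0.0295  0.4118] [nan nan nan]
yel frame [([503.7, 119.6], 272, [0.5044, 0.2917, 0.036])]
  pin 187 0.41175727332630135 [ 0.5238 -0.0295  0.4118] [0.5051 0.026  0.0364]
grn frame [([500.7, 154.1], 283, [0.549, 0.2977, 0.036])]
  pin 84 0.41175727332630135 [ 0.5238 -0.0295  0.4118] [ 0.5055 -0.0145  0.0312]
blu frame [([498.8, 187.2], 346, [0.5939, 0.3055, 0.036])]
  pin 81 0.41175727332630135 [ 0.5238 -0.0295  0.4118] [ 0.5034 -0.0582  0.0155]<stdin>:9: RuntimeWarning: Mean of empty slice.
  ret = um.true_divide(
```

View pics/w9.png

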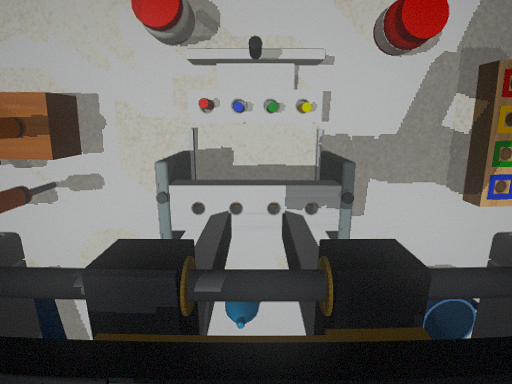

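All four pins stand in the cups, at row 105 and columns 206, 239, 272 and 306. The rack is cut off at the right edge.

```bash
cat > pins.py <<'E'
from m import *
def pins(im,roi=(.507,-.03,.09)):
    C=cloud(im); hsv=cv2.cvtColor(im['frame'],cv2.COLOR_BGR2HSV)
    COL=dict(red=((0,120,50),(6,255,255)),yel=((20,120,60),(33,255,255)),grn=((50,90,30),(80,255,255)),blu=((110,110,30),(128,255,255)))
    for k,(lo,hi) in COL.items():
        m=cv2.inRange(hsv,np.array(lo),np.array(hi))>0
        s=m&(C[...,2]<.07)&(C[...,2]>.03)&(abs(C[...,0]-roi[0])<roi[2])&(abs(C[...,1]-roi[1])<roi[2])
        v,u=np.nonzero(s)
        if not len(v): continue
        P=C[s]; z=P[:,2]; t=z>.053; 
        print(k,len(v),'zmax',np.percentile(z,95).round(4),'top',P[t].mean(0).round(4),t.sum(),'all',onz(im,[[u.mean(),v.mean()]],.05)[0].round(4))
if __name__=='__main__': pins(shot('wrist'))
E
python3 pins.py; python3 -c "
from h import *
plan([.509,-.0905,.2],92.6)"
```

```text
red 72 zmax 0.0594 top [ 0.506  -0.0917  0.0584] 72 all [ 0.5056 -0.0931  0.05  ]
yel 99 zmax 0.0598 top [0.5049 0.0285 0.0583] 77 all [0.5047 0.0289 0.05  ]
grn 80 zmax 0.0597 top [ 0.5067 -0.0107  0.0585] 79 all [ 0.5063 -0.0103  0.05  ]
blu 78 zmax 0.0595 top [ 0.5085 -0.0511  0.0583] 78 all [ 0.5082 -0.0516  0.05  ]
yaw 92.59 turn -0.0 shift [ 2.062 -1.521  0.814] rows>= 2.1
```

{"fn": "apply_moves", "kwargs": {"steps": [[1,-0.8,0,0,-0.35],[1,-0.72,0,0,-0.35],[0.12,0,0.9,0,-0.35],[0,0,1,0,-0.35],[0,0,1,0,-0.35],[0,0,0.9,0,-0.35],[0,0,0,0,-0.35]]}}

```text
time: 32.12
tcp_pos: [0.5049, -0.0897, 0.0783]
eef_rot: [[-0.999, -0.045, -0.006], [-0.045, 0.999, 0.002], [0.006, 0.003, -1.0]]
wrist_force: [0.7, 0.1, 1.0]
grip_width: 0.0306
grip_force: 0.0
```

```bash
python3 -c "
from h import *
plan([.5065,-.0915,.040],92.6)"
```

```text
yaw 92.58 turn -0.0 shift [-0.044 -0.05   0.957] rows>= 1.0
```

{"fn": "apply_moves", "kwargs": {"steps": [[-0.03,-0.05,0.5,0,-0.35],[0,0,0.45,0,-0.35],[0,0,0,0,-0.35],[0,0,0,0,-1],[0,0,0,0,-1],[0,0,0,0,-1],[0,0,0,0,-1]]}}

```text
time: 33.0
tcp_pos: [0.5098, -0.0928, 0.0434]
eef_rot: [[-0.999, -0.045, 0.002], [-0.045, 0.999, -0.0], [-0.002, -0.001, -1.0]]
wrist_force: [0.5, 1.0, 2.5]
grip_width: 0.0108
grip_force: 30.0
```

{"fn": "apply_moves", "kwargs": {"steps": [[0,0,-0.4,0,-1],[0,0,-0.8,0,-1],[0,0,-1,0,-1],[0,0,-1,0,-1],[0,0,-1,0,-1],[0,0,-0.4,0,-1],[0,0,0,0,-1]]}}

```text
time: 33.88
tcp_pos: [0.5093, -0.0928, 0.2274]
eef_rot: [[-0.999, -0.045, 0.001], [-0.045, 0.999, -0.001], [-0.001, -0.001, -1.0]]
wrist_force: [-0.4, -0.1, -0.9]
grip_width: 0.0106
grip_force: 30.0
```

Run:
```python
from m import *
plan([.535,.2,.22],92.6)
for n in('side','scene'):
    im=shot(n)
    for k,(lo,hi) in dict(red=((0,120,80),(6,255,255)),yel=((22,120,100),(33,255,255)),grn=((50,100,50),(80,255,255)),blu=((110,120,60),(128,255,255))).items(): print(n,k,blobs(im,lo,hi,.036,20,(.525,.305,.13)))
```

```text
yaw 92.6 turn -0.0 shift [-0.974  7.283  0.181] rows>= 7.3
side red []
side yel [([209.1, 171.0], 60, [0.4999, 0.3034, 0.036])]
side grn [([222.2, 168.0], 40, [0.5447, 0.3077, 0.036])]
side blu [([233.9, 164.9], 31, [0.5857, 0.3136, 0.036])]
scene red [([331.3, 246.4], 79, [0.4572, 0.3019, 0.036])]
scene yel [([319.3, 253.0], 102, [0.5029, 0.3047, 0.036])]
scene grn [([307.3, 259.5], 70, [0.5474, 0.3073, 0.036])]
scene blu [([294.9, 266.5], 70, [0.5927, 0.3108, 0.036])]
```

{"fn": "apply_moves", "kwargs": {"steps": [[-0.4,1,0,0,-1],[-0.4,1,0,0,-1],[-0.4,1,0,0,-1],[-0.4,1,0,0,-1],[-0.4,1,0,0,-1],[-0.4,1,0,0,-1],[-0.4,1,0,0,-1],[-0.5,1,0,0,-1],[-0.5,1,0,0,-1],[-0.5,0.6,0,0,-1]]}}

```text
time: 35.22
tcp_pos: [0.6626, 0.3005, 0.2234]
eef_rot: [[-0.999, -0.047, -0.005], [-0.047, 0.999, -0.001], [0.005, -0.001, -1.0]]
wrist_force: [0.0, 0.1, -0.2]
grip_width: 0.011
grip_force: 30.0
```

{"fn": "apply_moves", "kwargs": {"steps": [[0,0,0,0,-1],[0,0,0,0,-1]]}}

```text
time: 35.48
tcp_pos: [0.6625, 0.298, 0.2246]
eef_rot: [[-0.999, -0.045, -0.003], [-0.045, 0.999, -0.001], [0.003, -0.001, -1.0]]
wrist_force: [0.1, 0.8, -1.1]
grip_width: 0.0112
grip_force: 30.0
```

```bash
cat > rack.py <<'E'
from m import *
def rack(im):
    hsv=cv2.cvtColor(im['frame'],cv2.COLOR_BGR2HSV); out={}
    for k,(lo,hi) in dict(red=((0,120,60),(6,255,255)),yel=((22,120,80),(33,255,255)),grn=((50,100,40),(80,255,255)),blu=((110,120,40),(128,255,255))).items():
        m=cv2.inRange(hsv,np.array(lo),np.array(hi)); cs,_=cv2.findContours(m,cv2.RETR_EXTERNAL,cv2.CHAIN_APPROX_NONE)
        for c in cs:
            if cv2.contourArea(c)<80: continue
            r=cv2.minAreaRect(c); p=onz(im,[r[0]],.036)[0]
            if abs(p[0]-.53)<.15 and abs(p[1]-.305)<.08: print(k,np.round(r[0],1),np.round(r[1],1),p.round(4)); out[k]=p
    return out
if __name__=='__main__':
    im=shot('wrist','rk.png'); print(ctrl.state()['tcp_pos']); rack(im)
    C=cloud(im); S=C[(abs(C[...,2]-.036)<.004)&(abs(C[...,0]-.52)<.16)&(abs(C[...,1]-.305)<.07)][:,:2].astype(np.float32); print(cv2.minAreaRect(S))
E
python3 rack.py
```

```text
[0.66271558 0.29781486 0.22533611]
red [266.5   6.5] [13. 33.] [0.4678 0.3006 0.036 ]
yel [267.  39.] [32. 34.] [0.5029 0.303  0.036 ]
grn [267.   78.5] [29. 32.] [0.5471 0.3053 0.036 ]
blu [267.5 117. ] [28. 31.] [0.592  0.3083 0.036 ]
((0.5395858287811279, 0.30537813901901245), (0.16019472479820251, 0.056407295167446136), 3.865480661392212)
```

View pics/rk.png

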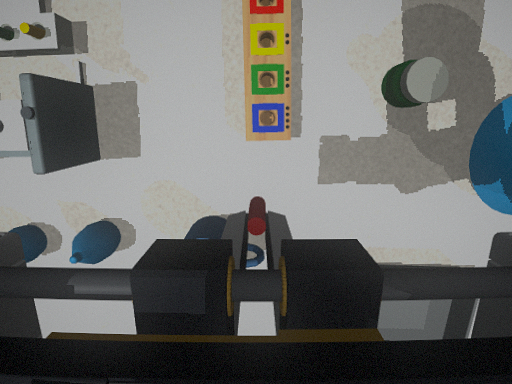

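Run:
```python
from m import *
im=shot('wrist'); s=ctrl.state(); R=s['eef_rot'];p=s['tcp_pos']
print(proj(im,[p+R@[0,0,z] for z in(-.0146,0,.0354)]).round(1))
hsv=cv2.cvtColor(im['frame'],cv2.COLOR_BGR2HSV); m=cv2.inRange(hsv,np.array((0,120,30)),np.array((8,255,255))); m[:180]=0
n,l,st,c=cv2.connectedComponentsWithStats(m); print(st[1:][st[1:,4]>30],c[1:][st[1:,4]>30])
for v in range(194,236,4): u=np.nonzero(m[v])[0]; print(v,u.min() if len(u) else 0,u.max() if len(u) else 0)
plan([.458,.3003,.15],92.6)
```

```text
[[256.8 232.6]
 [256.7 224.2]
 [256.6 208.2]]
[[248 217  18  18 185]] [[256.21621622 225.43783784]]
194 0 0
198 0 0
202 0 0
206 0 0
210 0 0
214 0 0
218 251 259
222 250 262
226 248 265
230 248 264
234 253 258
yaw 92.55 turn -0.01 shift [5.111 0.297 1.905] rows>= 5.1
```

The held pin sits about 2 to 3 mm towards tool +x, so I'll compensate.

{"fn": "apply_moves", "kwargs": {"steps": [[1,0.05,0,0,-1],[1,0.05,0,0,-1],[1,0.05,0,0,-1],[1,0.05,0.2,0,-1],[1,0.05,0.7,0,-1],[0.05,0.05,0.9,0,-1],[0,0,0.9,0,-1],[0,0,0.2,0,-1],[0,0,0,0,-1]]}}

```text
time: 36.7
tcp_pos: [0.4613, 0.3013, 0.1112]
eef_rot: [[-0.999, -0.045, 0.0], [-0.045, 0.999, 0.0], [-0.0, 0.0, -1.0]]
wrist_force: [-0.1, -0.3, -0.4]
grip_width: 0.0111
grip_force: 30.0
```

Run:
```python
from m import *
plan([.460,.3003,.044],92.6)
```

```text
yaw 92.56 turn -0.01 shift [ 0.035 -0.023  1.679] rows>= 1.7
```

{"fn": "apply_moves", "kwargs": {"steps": [[0.04,-0.03,0.5,0,-1],[0,0,0.4,0,-1],[0,0,0.25,0,-1],[0,0,0.25,0,-1],[0,0,0,0,-1]]}}

```text
time: 37.33
tcp_pos: [0.4593, 0.3002, 0.054]
eef_rot: [[-0.999, -0.045, -0.001], [-0.045, 0.999, -0.0], [0.001, -0.0, -1.0]]
wrist_force: [0.3, 0.1, 0.2]
grip_width: 0.0109
grip_force: 30.0
```

{"fn": "apply_moves", "kwargs": {"steps": [[0,0,0.15,0,-1],[0,0,0.06,0,-1],[0,0,0,0,-1]]}}

```text
time: 37.7
tcp_pos: [0.4595, 0.3003, 0.0462]
eef_rot: [[-0.999, -0.045, -0.0], [-0.045, 0.999, -0.0], [0.0, -0.0, -1.0]]
wrist_force: [0.1, 0.0, -0.2]
grip_width: 0.0109
grip_force: 30.0
```

{"fn": "apply_moves", "kwargs": {"steps": [[0,0,0,0,-0.4],[0,0,0,0,-0.4],[0,0,0,0,-0.4],[0,0,-0.5,0,-0.4],[0,0,-1,0,-0.4],[0,0,-1,0,-0.4],[0,0,-0.5,0,-0.4]]}}

```text
time: 38.58
tcp_pos: [0.4606, 0.3008, 0.169]
eef_rot: [[-0.999, -0.045, 0.004], [-0.045, 0.999, 0.001], [-0.004, 0.001, -1.0]]
wrist_force: [0.1, 0.1, -0.1]
grip_width: 0.0281
grip_force: 0.0
```

Run:
```python
from m import *
plan([.5049,.0285,.15],92.6)
```

```text
yaw 92.6 turn 0.0 shift [-0.795 -6.851  0.471] rows>= 6.9
```

{"fn": "apply_moves", "kwargs": {"steps": [[-0.1,-1,0,0,-0.4],[-0.1,-1,0,0,-0.4],[-0.1,-1,0,0,-0.4],[-0.1,-1,0,0,-0.4],[-0.1,-1,0,0,-0.4],[-0.15,-1,0,0,-0.4],[-0.15,-0.85,0.5,0,-0.4],[0,0,0.8,0,-0.4],[0,0,0.8,0,-0.35],[0,0,0,0,-0.35]]}}

```text
time: 39.83
tcp_pos: [0.5018, 0.0283, 0.08]
eef_rot: [[-0.999, -0.045, -0.006], [-0.045, 0.999, 0.001], [0.005, 0.001, -1.0]]
wrist_force: [0.1, -0.0, 0.3]
grip_width: 0.0304
grip_force: 0.0
```

Run:
```python
from m import *
plan([.5049,.0285,.041],92.6)
im=shot('side'); C=cloud(im); hsv=cv2.cvtColor(im['frame'],cv2.COLOR_BGR2HSV)
m=(cv2.inRange(hsv,np.array((0,120,60)),np.array((6,255,255)))>0)&(np.hypot(C[...,0]-.456,C[...,1]-.3)<.03)
P=C[m]; print(len(P),np.percentile(P[:,2],[50,95,100]),P[P[:,2]>.05].mean(0))
```

```text
yaw 92.58 turn -0.0 shift [-0.083  0.     0.975] rows>= 1.0
53 [0.03792528 0.05697091 0.05808399] [0.45378455 0.29941862 0.05596335]
```

{"fn": "apply_moves", "kwargs": {"steps": [[0,0,0.5,0,-0.35],[0,0,0.45,0,-0.35],[0,0,0,0,-0.35],[0,0,0,0,-1],[0,0,0,0,-1],[0,0,0,0,-1],[0,0,0,0,-1]]}}

```text
time: 40.75
tcp_pos: [0.5046, 0.028, 0.0449]
eef_rot: [[-0.999, -0.045, 0.001], [-0.045, 0.999, -0.0], [-0.001, -0.0, -1.0]]
wrist_force: [0.6, 0.7, 2.5]
grip_width: 0.0109
grip_force: 30.0
```

{"fn": "apply_moves", "kwargs": {"steps": [[0,0,-0.4,0,-1],[0,0,-0.8,0,-1],[0,0,-1,0,-1],[0,0,-1,0,-1],[0,0,-0.4,0,-1],[0,0,0,0,-1]]}}

```text
time: 41.5
tcp_pos: [0.5044, 0.028, 0.1891]
eef_rot: [[-0.999, -0.045, 0.002], [-0.045, 0.999, -0.0], [-0.002, -0.0, -1.0]]
wrist_force: [0.1, 0.4, -0.5]
grip_width: 0.0107
grip_force: 30.0
```

```bash
cat > hold.py <<'E'
from m import *
import sys
def hold(col):
    lo,hi=dict(red=((0,120,30),(8,255,255)),yel=((20,120,40),(33,255,255)),grn=((45,90,25),(85,255,255)),blu=((108,110,25),(128,255,255)))[col]
    im=shot('wrist'); s=ctrl.state(); R=s['eef_rot'];p=s['tcp_pos']
    print('pred top,tcp,bottom',proj(im,[p+R@[0,0,z] for z in(-.0146,0,.0354)]).round(0).tolist())
    m=cv2.inRange(cv2.cvtColor(im['frame'],cv2.COLOR_BGR2HSV),np.array(lo),np.array(hi)); m[:180]=0;m[245:]=0;m[:,:240]=0;m[:,275:]=0
    v,u=np.nonzero(m); print('pin rows',v.min(),v.max(),'cols',u.min(),u.max(),len(v))
def racks():
    for n in('side','scene'):
        im=shot(n); print(n)
        for k,(lo,hi) in dict(yel=((22,120,100),(33,255,255)),grn=((50,100,50),(80,255,255)),blu=((110,120,60),(128,255,255))).items(): print(k,[b[2][:2] for b in blobs(im,lo,hi,.036,20,(.525,.305,.13))])
if __name__=='__main__': hold(sys.argv[1]); racks()
E
python3 hold.py yel; python3 -c "
from h import *
plan([.5029,.303,.15],92.6)"
```

```text
pred top,tcp,bottom [[257.0, 230.0], [257.0, 221.0], [257.0, 206.0]]
pin rows 200 238 cols 247 265 552
side
yel [[0.4995, 0.3029], [0.5429, 0.2142]]
grn [[0.5383, 0.3097]]
blu [[0.5999, 0.3103]]
scene
yel []
grn [[0.5472, 0.3075]]
blu [[0.5927, 0.3108]]
yaw 92.6 turn -0.0 shift [-0.317  6.861  0.911] rows>= 6.9
```

{"fn": "apply_moves", "kwargs": {"steps": [[0,1,-0.2,0,-1],[0,1,0,0,-1],[0,1,0,0,-1],[0,1,0,0,-1],[-0.1,1,0,0,-1],[-0.1,1,0,0,-1],[-0.1,0.86,0.5,0,-1],[0,0,0.9,0,-1],[0,0,0.7,0,-1],[0,0,0,0,-1]]}}

```text
time: 42.9
tcp_pos: [0.5006, 0.3017, 0.1079]
eef_rot: [[-0.999, -0.046, -0.008], [-0.045, 0.999, -0.003], [0.008, -0.003, -1.0]]
wrist_force: [0.3, 0.3, 0.1]
grip_width: 0.0108
grip_force: 30.0
```

Run:
```python
from m import *
plan([.5029,.303,.045],92.6)
```

```text
yaw 92.61 turn 0.0 shift [-0.073  0.034  1.572] rows>= 1.6
```

{"fn": "apply_moves", "kwargs": {"steps": [[-0.01,0.01,0.5,0,-1],[0,0,0.4,0,-1],[0,0,0,0,-1],[0,0,0,0,-1]]}}

```text
time: 43.4
tcp_pos: [0.5043, 0.3033, 0.0767]
eef_rot: [[-0.999, -0.045, 0.001], [-0.045, 0.999, 0.0], [-0.001, 0.0, -1.0]]
wrist_force: [0.3, -0.2, -0.7]
grip_width: 0.0111
grip_force: 30.0
```

{"fn": "apply_moves", "kwargs": {"steps": [[0,0,0.25,0,-1],[0,0,0.25,0,-1],[0,0,0.1,0,-1],[0,0,0,0,-1],[0,0,0,0,-1]]}}

```text
time: 44.02
tcp_pos: [0.5041, 0.3032, 0.0525]
eef_rot: [[-0.999, -0.045, 0.0], [-0.045, 0.999, 0.0], [-0.0, 0.0, -1.0]]
wrist_force: [-0.2, -0.5, -0.6]
grip_width: 0.0111
grip_force: 30.0
```

Force is near zero, so continue down, release, and go to green at (.5067,-.0107).

{"fn": "apply_moves", "kwargs": {"steps": [[0,0,0.14,0,-1],[0,0,0,0,-1],[0,0,0,0,-0.4],[0,0,0,0,-0.4],[0,0,0,0,-0.4],[0,0,-0.5,0,-0.4],[0,0,-1,0,-0.4],[0,0,-1,0,-0.4],[0,0,-0.5,0,-0.4],[0,0,0,0,-0.4]]}}

```text
time: 45.28
tcp_pos: [0.5049, 0.3035, 0.1687]
eef_rot: [[-0.999, -0.045, 0.004], [-0.045, 0.999, 0.001], [-0.004, 0.001, -1.0]]
wrist_force: [0.7, 0.5, -0.7]
grip_width: 0.0279
grip_force: 0.0
```

Run:
```python
from m import *
plan([.5067,-.0107,.15],92.6)
```

```text
yaw 92.6 turn 0.0 shift [ 0.313 -7.85   0.458] rows>= 7.9
```

{"fn": "apply_moves", "kwargs": {"steps": [[0.05,-1,0,0,-0.4],[0.05,-1,0,0,-0.4],[0.05,-1,0,0,-0.4],[0.05,-1,0,0,-0.4],[0.05,-1,0,0,-0.4],[0.05,-1,0,0,-0.4],[0,-1,0,0,-0.4],[0,-0.85,0.8,0,-0.35],[0,0,0.9,0,-0.35],[0,0,0.4,0,-0.35]]}}

```text
time: 46.52
tcp_pos: [0.5035, -0.0108, 0.079]
eef_rot: [[-0.999, -0.045, -0.006], [-0.045, 0.999, 0.002], [0.006, 0.002, -1.0]]
wrist_force: [-0.5, 0.5, 0.0]
grip_width: 0.0305
grip_force: 0.0
```

{"fn": "apply_moves", "kwargs": {"steps": [[0,0,0,0,-0.35],[0,0,0,0,-0.35]]}}

```text
time: 46.78
tcp_pos: [0.5069, -0.0108, 0.0836]
eef_rot: [[-0.999, -0.046, 0.002], [-0.046, 0.999, -0.0], [-0.002, -0.001, -1.0]]
wrist_force: [-0.6, 1.0, 0.2]
grip_width: 0.0305
grip_force: 0.0
```

Run:
```python
from m import *
plan([.5067,-.0107,.044],92.6)
im=shot('side'); C=cloud(im); hsv=cv2.cvtColor(im['frame'],cv2.COLOR_BGR2HSV)
m=(cv2.inRange(hsv,np.array((20,120,60)),np.array((33,255,255)))>0)&(np.hypot(C[...,0]-.5,C[...,1]-.302)<.03)
P=C[m]; print(len(P),np.percentile(P[:,2],[50,95,100]),P[P[:,2]>.05].mean(0))
```

```text
yaw 92.65 turn 0.01 shift [0.007 0.004 0.991] rows>= 1.0
75 [0.03796051 0.05660271 0.05953218] [0.49922725 0.30220264 0.05594262]
```

Yellow is fully down. Now grasp green.

{"fn": "apply_moves", "kwargs": {"steps": [[0,0,0.5,0,-0.35],[0,0,0.47,0,-0.35],[0,0,0,0,-0.35],[0,0,0,0,-1],[0,0,0,0,-1],[0,0,0,0,-1],[0,0,0,0,-1]]}}

```text
time: 47.7
tcp_pos: [0.5071, -0.0112, 0.0449]
eef_rot: [[-0.999, -0.045, 0.002], [-0.045, 0.999, -0.0], [-0.002, -0.0, -1.0]]
wrist_force: [0.2, 1.8, 4.9]
grip_width: 0.0108
grip_force: 30.0
```

{"fn": "apply_moves", "kwargs": {"steps": [[0,0,-0.4,0,-1],[0,0,-0.8,0,-1],[0,0,-1,0,-1],[0,0,-1,0,-1],[0,0,-0.4,0,-1],[0,0,0,0,-1]]}}

```text
time: 48.45
tcp_pos: [0.5065, -0.0112, 0.1886]
eef_rot: [[-0.999, -0.045, 0.002], [-0.045, 0.999, -0.0], [-0.002, -0.001, -1.0]]
wrist_force: [-0.3, -0.4, -0.8]
grip_width: 0.011
grip_force: 30.0
```

```bash
python3 hold.py grn; python3 -c "
from h import *
plan([.5475,.3055,.15],92.6)"
```

```text
pred top,tcp,bottom [[257.0, 230.0], [257.0, 222.0], [257.0, 206.0]]
pin rows 218 236 cols 248 265 265
side
yel [[0.5014, 0.3085]]
grn [[0.5447, 0.3077]]
blu []
scene
yel [[0.5028, 0.3041]]
grn [[0.5474, 0.3071]]
blu [[0.5927, 0.3108]]
yaw 92.6 turn -0.0 shift [-1.424  7.851  0.899] rows>= 7.9
```

{"fn": "apply_moves", "kwargs": {"steps": [[-0.18,1,-0.2,0,-1],[-0.18,1,0,0,-1],[-0.18,1,0,0,-1],[-0.18,1,0,0,-1],[-0.18,1,0,0,-1],[-0.18,1,0,0,-1],[-0.18,1,0,0,-1],[-0.15,0.85,0.5,0,-1],[0,0,0.9,0,-1],[0,0,0.7,0,-1]]}}

```text
time: 49.85
tcp_pos: [0.5464, 0.3051, 0.108]
eef_rot: [[-0.999, -0.046, -0.004], [-0.046, 0.999, -0.002], [0.005, -0.001, -1.0]]
wrist_force: [-0.2, 0.2, -0.6]
grip_width: 0.0113
grip_force: 30.0
```

{"fn": "apply_moves", "kwargs": {"steps": [[0,0,0.5,0,-1],[0,0,0.2,0,-1],[0,0,0,0,-1],[0,0,0,0,-1]]}}

```text
time: 50.35
tcp_pos: [0.5492, 0.3054, 0.0852]
eef_rot: [[-0.999, -0.045, 0.002], [-0.045, 0.999, 0.001], [-0.002, 0.001, -1.0]]
wrist_force: [-0.2, 0.8, 0.0]
grip_width: 0.0107
grip_force: 30.0
```

Run:
```python
from m import *
plan([.5475,.3055,.047],92.6)
```

```text
yaw 92.6 turn -0.0 shift [0.044 0.004 0.955] rows>= 1.0
```

{"fn": "apply_moves", "kwargs": {"steps": [[0.04,0,0.3,0,-1],[0,0,0.25,0,-1],[0,0,0.25,0,-1],[0,0,0.1,0,-1],[0,0,0,0,-1]]}}

```text
time: 50.98
tcp_pos: [0.5467, 0.305, 0.0474]
eef_rot: [[-0.999, -0.045, -0.0], [-0.045, 0.999, -0.0], [0.0, -0.0, -1.0]]
wrist_force: [2.2, 1.0, -1.4]
grip_width: 0.011
grip_force: 30.0
```

{"fn": "apply_moves", "kwargs": {"steps": [[0,0,0.05,0,-1],[0,0,0,0,-0.4],[0,0,0,0,-0.4],[0,0,0,0,-0.4],[0,0,-0.5,0,-0.4],[0,0,-1,0,-0.4],[0,0,-1,0,-0.4],[0,0,-0.5,0,-0.4],[0,0,0,0,-0.4],[0,0,0,0,-0.4]]}}

```text
time: 52.22
tcp_pos: [0.5457, 0.3047, 0.1641]
eef_rot: [[-0.999, -0.045, -0.003], [-0.045, 0.999, -0.001], [0.003, -0.001, -1.0]]
wrist_force: [-0.9, -0.4, -0.5]
grip_width: 0.0281
grip_force: 0.0
```

Run:
```python
from m import *
plan([.5083,-.0512,.08],92.6)
```

```text
yaw 92.6 turn -0.0 shift [ 1.331 -8.845  2.114] rows>= 8.8
```

{"fn": "apply_moves", "kwargs": {"steps": [[0.15,-1,0,0,-0.4],[0.15,-1,0,0,-0.4],[0.15,-1,0,0,-0.4],[0.15,-1,0,0,-0.4],[0.15,-1,0,0,-0.4],[0.15,-1,0,0,-0.4],[0.15,-1,0,0,-0.4],[0.15,-1,0,0,-0.4],[0.13,-0.84,0.6,0,-0.35],[0,0,0.9,0,-0.35]]}}

```text
time: 53.48
tcp_pos: [0.5092, -0.0525, 0.1045]
eef_rot: [[-0.999, -0.042, -0.0], [-0.042, 0.999, -0.0], [0.0, -0.0, -1.0]]
wrist_force: [0.3, -0.2, -0.5]
grip_width: 0.0305
grip_force: 0.0
```

{"fn": "apply_moves", "kwargs": {"steps": [[0,0,0.5,0,-0.35],[0,0,0,0,-0.35],[0,0,0,0,-0.35]]}}

```text
time: 53.85
tcp_pos: [0.5096, -0.0505, 0.0859]
eef_rot: [[-0.999, -0.046, -0.0], [-0.046, 0.999, 0.0], [0.0, 0.0, -1.0]]
wrist_force: [-0.6, 0.1, 0.8]
grip_width: 0.0304
grip_force: 0.0
```

Run:
```python
from m import *
plan([.5083,-.0512,.044],92.6)
im=shot('side'); C=cloud(im); hsv=cv2.cvtColor(im['frame'],cv2.COLOR_BGR2HSV)
m=(cv2.inRange(hsv,np.array((45,90,30)),np.array((85,255,255)))>0)&(np.hypot(C[...,0]-.545,C[...,1]-.306)<.03)
P=C[m]; print(len(P),np.percentile(P[:,2],[50,95,100]),P[P[:,2]>.05].mean(0))
```

```text
yaw 92.61 turn 0.0 shift [ 0.032 -0.016  1.047] rows>= 1.0
4 [0.04713079 0.05786276 0.05800964] [0.5440775  0.31010687 0.05752003]
```

{"fn": "apply_moves", "kwargs": {"steps": [[0.03,-0.02,0.5,0,-0.35],[0,0,0.5,0,-0.35],[0,0,0,0,-0.35],[0,0,0,0,-1],[0,0,0,0,-1],[0,0,0,0,-1],[0,0,0,0,-1]]}}

```text
time: 54.78
tcp_pos: [0.5093, -0.0516, 0.0469]
eef_rot: [[-0.999, -0.045, 0.002], [-0.045, 0.999, -0.0], [-0.002, -0.001, -1.0]]
wrist_force: [0.7, 0.5, 5.9]
grip_width: 0.0106
grip_force: 30.0
```

{"fn": "apply_moves", "kwargs": {"steps": [[0,0,-0.4,0,-1],[0,0,-0.8,0,-1],[0,0,-1,0,-1],[0,0,-1,0,-1],[0,0,-0.4,0,-1],[0,0,0,0,-1],[0,0,0,0,-1]]}}

```text
time: 55.65
tcp_pos: [0.5073, -0.0511, 0.188]
eef_rot: [[-0.999, -0.045, -0.003], [-0.045, 0.999, 0.001], [0.003, 0.001, -1.0]]
wrist_force: [-0.8, -0.1, -0.7]
grip_width: 0.011
grip_force: 30.0
```

```bash
python3 hold.py blu; python3 -c "
from h import *
plan([.592,.3083,.15],92.6)"
```

```text
pred top,tcp,bottom [[257.0, 232.0], [257.0, 223.0], [257.0, 208.0]]
pin rows 209 234 cols 248 265 273
side
yel [[0.5007, 0.3078]]
grn [[0.5455, 0.312]]
blu []
scene
yel [[0.5025, 0.3041]]
grn [[0.5473, 0.3064]]
blu [[0.5922, 0.3109]]
yaw 92.6 turn -0.0 shift [-2.521  8.88   0.956] rows>= 8.9
```

{"fn": "apply_moves", "kwargs": {"steps": [[-0.28,1,-0.2,0,-1],[-0.28,1,0,0,-1],[-0.28,1,0,0,-1],[-0.28,1,0,0,-1],[-0.28,1,0,0,-1],[-0.28,1,0,0,-1],[-0.28,1,0,0,-1],[-0.28,1,0,0,-1],[-0.28,0.88,0.5,0,-1],[0,0,0.9,0,-1]]}}

```text
time: 57.05
tcp_pos: [0.5938, 0.3105, 0.1416]
eef_rot: [[-0.999, -0.048, 0.002], [-0.048, 0.999, 0.001], [-0.002, 0.001, -1.0]]
wrist_force: [-0.6, -0.8, -0.6]
grip_width: 0.0108
grip_force: 30.0
```

{"fn": "apply_moves", "kwargs": {"steps": [[0,0,0.7,0,-1],[0,0,0.5,0,-1],[0,0,0.2,0,-1],[0,0,0,0,-1],[0,0,0,0,-1]]}}

```text
time: 57.68
tcp_pos: [0.5939, 0.3082, 0.0873]
eef_rot: [[-0.999, -0.045, 0.002], [-0.045, 0.999, 0.001], [-0.002, 0.001, -1.0]]
wrist_force: [0.3, 0.0, -0.1]
grip_width: 0.0108
grip_force: 30.0
```

Run:
```python
from m import *
plan([.5935,.3083,.049],92.6)
```

```text
yaw 92.59 turn -0.0 shift [0.013 0.002 0.958] rows>= 1.0
```

{"fn": "apply_moves", "kwargs": {"steps": [[0.01,0,0.3,0,-1],[0,0,0.25,0,-1],[0,0,0.25,0,-1],[0,0,0.1,0,-1],[0,0,0,0,-1]]}}

```text
time: 58.3
tcp_pos: [0.5924, 0.3079, 0.0493]
eef_rot: [[-0.999, -0.045, -0.001], [-0.045, 0.999, -0.0], [0.001, -0.0, -1.0]]
wrist_force: [0.6, 0.1, -0.6]
grip_width: 0.0105
grip_force: 30.0
```

{"fn": "apply_moves", "kwargs": {"steps": [[0,0,0.05,0,-1],[0,0,0,0,-0.4],[0,0,0,0,-0.4],[0,0,0,0,-0.4],[0,0,-0.5,0,-0.4],[0,0,-1,0,-0.4],[0,0,-1,0,-0.4],[0,0,-0.9,0,-0.4],[0,0,0,0,-0.4],[0,0,0,0,-0.4]]}}

```text
time: 59.55
tcp_pos: [0.5922, 0.3078, 0.1835]
eef_rot: [[-0.999, -0.045, -0.001], [-0.045, 0.999, -0.0], [0.001, -0.0, -1.0]]
wrist_force: [-0.1, 0.6, 0.7]
grip_width: 0.0283
grip_force: 0.0
```

Run:
```python
from m import *
plan([.4475,-.0336,.2],92.6)
```

```text
yaw 92.6 turn -0.0 shift [ 4.    -8.362 -0.408] rows>= 8.4
```

{"fn": "apply_moves", "kwargs": {"steps": [[0.5,-1,0,0,-0.2],[0.5,-1,0,0,-0.2],[0.5,-1,0,0,-0.2],[0.5,-1,0,0,-0.2],[0.5,-1,0,0,-0.2],[0.5,-1,0,0,-0.2],[0.5,-1,0,0,-0.2],[0.5,-1,0,0,-0.2],[0,-0.36,0,0,-0.2],[0,0,0,0,-0.2]]}}

```text
time: 60.8
tcp_pos: [0.4477, -0.0336, 0.183]
eef_rot: [[-0.999, -0.044, -0.001], [-0.044, 0.999, 0.001], [0.001, 0.001, -1.0]]
wrist_force: [-0.3, -0.2, -0.5]
grip_width: 0.0372
grip_force: 0.0
```

Run:
```python
from m import *
plan([.4475,-.0336,.066],92.6)
out=[]
for n,(u,v) in dict(side=(216,168),scene=(313,256)).items():
    im=shot(n); C=cloud(im); hsv=cv2.cvtColor(im['frame'],cv2.COLOR_BGR2HSV)
    out.append(cv2.resize(im['frame'][v-30:v+30,u-40:u+40],(400,300),interpolation=cv2.INTER_CUBIC))
    for k,(lo,hi,c) in dict(red=((0,120,60),(6,255,255),(.456,.3)),yel=((20,120,60),(33,255,255),(.501,.303)),grn=((45,90,30),(85,255,255),(.546,.306)),blu=((108,110,30),(128,255,255),(.591,.31))).items():
        P=C[(cv2.inRange(hsv,np.array(lo),np.array(hi))>0)&(np.hypot(C[...,0]-c[0],C[...,1]-c[1])<.025)]
        print(n,k,len(P),np.percentile(P[:,2],[50,95,100]).round(4) if len(P) else 0)
cv2.imwrite('pics/p12.png',np.hstack(out))
```

```text
yaw 92.51 turn -0.02 shift [ 0.    -0.004  2.925] rows>= 2.9
side red 58 [0.0374 0.0582 0.0607]
side yel 2 [0.037  0.0374 0.0375]
side grn 0 0
side blu 14 [0.037  0.0391 0.0392]
scene red 78 [0.036  0.0545 0.0587]
scene yel 112 [0.0359 0.0575 0.0603]
scene grn 90 [0.0361 0.0568 0.0619]
scene blu 84 [0.0365 0.0571 0.0605]
```

View pics/p12.png

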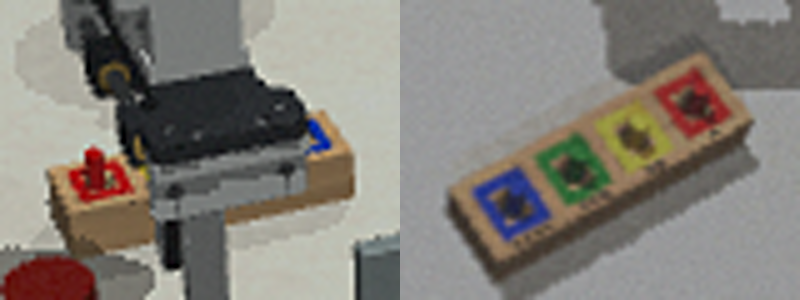

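All four pins stand at about z = 0.058, fully down in their own colours. Now shut the drawer (107 mm is 2.68 units).

{"fn": "apply_moves", "kwargs": {"steps": [[0,0,1,0,-0.2],[0,0,1,0,-0.2],[0,0,0.9,0,-0.2],[0,0,0,0,-0.2],[0,0,0,0,-1],[0,0,0,0,-1],[0,0,0,0,-1],[0,0,0,0,-1]]}}

```text
time: 61.9
tcp_pos: [0.449, -0.0336, 0.0693]
eef_rot: [[-0.999, -0.045, 0.002], [-0.045, 0.999, -0.0], [-0.002, -0.001, -1.0]]
wrist_force: [-1.0, 1.2, 6.8]
grip_width: 0.013
grip_force: 30.0
```

{"fn": "apply_moves", "kwargs": {"steps": [[-0.15,0,0,0,-1],[-0.3,0,0,0,-1],[-0.3,0,0,0,-1],[-0.3,0,0,0,-1],[-0.3,0,0,0,-1],[-0.3,0,0,0,-1],[-0.3,0,0,0,-1],[-0.3,0,0,0,-1],[-0.25,0,0,0,-1],[0,0,0,0,-1]]}}

```text
time: 63.15
tcp_pos: [0.5497, -0.0292, 0.0693]
eef_rot: [[-0.999, -0.045, 0.004], [-0.045, 0.999, -0.001], [-0.004, -0.001, -1.0]]
wrist_force: [1.4, 0.5, 5.9]
grip_width: 0.0135
grip_force: 30.0
```

{"fn": "apply_moves", "kwargs": {"steps": [[-0.1,0,0,0,-1],[-0.1,0,0,0,-1],[0,0,0,0,-1],[0,0,0,0,-1]]}}

```text
time: 63.65
tcp_pos: [0.5569, -0.0288, 0.0693]
eef_rot: [[-0.999, -0.045, 0.003], [-0.045, 0.999, -0.001], [-0.003, -0.001, -1.0]]
wrist_force: [0.2, -0.3, 5.2]
grip_width: 0.013
grip_force: 30.0
```

{"fn": "apply_moves", "kwargs": {"steps": [[-0.1,0,0,0,-1],[-0.05,0,0,0,-1],[0,0,0,0,-1],[0,0,0,0,-1]]}}

```text
time: 64.15
tcp_pos: [0.5589, -0.0287, 0.0692]
eef_rot: [[-0.999, -0.046, -0.008], [-0.046, 0.999, -0.001], [0.008, -0.001, -1.0]]
wrist_force: [-13.6, -1.9, 18.3]
grip_width: 0.0132
grip_force: 30.0
```

{"fn": "apply_moves", "kwargs": {"steps": [[0,0,0,0,0],[0,0,0,0,0],[0,0,0,0,0],[0,0,0,0,0],[0,0,-0.5,0,0],[0,0,-1,0,0],[0,0,-1,0,0],[0,0,-1,0,0],[0,0,-0.8,0,0]]}}

```text
time: 65.28
tcp_pos: [0.5623, -0.0282, 0.2435]
eef_rot: [[-0.999, -0.045, 0.003], [-0.045, 0.999, -0.001], [-0.003, -0.001, -1.0]]
wrist_force: [0.3, 1.2, 0.2]
grip_width: 0.0471
grip_force: 0.0
```

{"fn": "apply_moves", "kwargs": {"steps": [[1,0,-0.5,0,0],[1,0.8,0,0,0],[1,1,0,0,0],[1,1,0,0,0],[0.5,1,0,0,0],[0,1,0,0,0],[0,0,0,0,0],[0,0,0,0,0]]}}

```text
time: 66.28
tcp_pos: [0.3734, 0.1552, 0.2607]
eef_rot: [[-0.999, -0.046, 0.001], [-0.046, 0.999, -0.0], [-0.001, -0.0, -1.0]]
wrist_force: [0.0, -0.1, 0.5]
grip_width: 0.0467
grip_force: 0.0
```

Run:
```python
from m import *
a=shot('scene'); b=shot('side','s13.png')
C=cloud(b); hsv=cv2.cvtColor(b['frame'],cv2.COLOR_BGR2HSV)
m=(abs(C[...,0]-.54)<.03)&(abs(C[...,1]+.03)<.03)&(C[...,2]>.05)&(C[...,2]<.095)&(b['frame'].max(2)<60); P=C[m]; print('handle',len(P),np.median(P,0))
m=(np.hypot(C[...,0]-.537,C[...,1]+.318)<.02)&(C[...,2]>.1); P=C[m]; print('punch',np.percentile(P[:,2],95),np.median(P,0))
cv2.imwrite('pics/p13.png',np.hstack([cv2.resize(a['frame'][90:290,150:370],(330,300)),cv2.resize(b['frame'][140:360,160:360],(330,300))]))
```

```text
handle 77 [ 0.54902097 -0.03407449  0.07415121]
punch 0.13332581075754746 [ 0.53621037 -0.32395759  0.12705584]
```

View pics/p13.png

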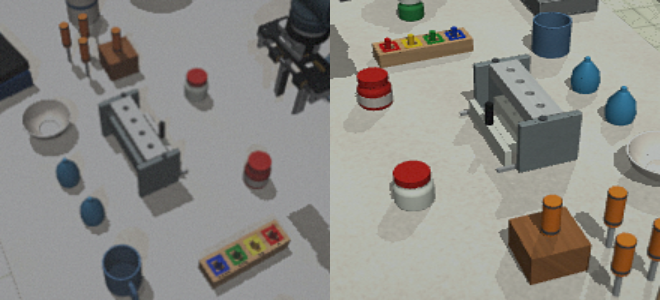

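Final views show the pins racked by colour, the punch in its stand and the drawer shut, with everything else in place.

```bash
python3 -c "
from plant import ctrl
print(ctrl.finish_job())"
```

```text
the job is handed in; nothing more can be done
None
```

I've handed the job in at about 66 s: red, yellow, green and blue stand fully down in their own pockets, placed in that order, with the punch back down in its stand, the drawer shut against its stop, and the jars, bulbs, bowl and mug untouched. The hand-in gave no verdict.

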